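Clamp a lens mount in its fixture through the knob guard

TASK

Clamp the lens mount with the flat rectangular foot in the fixture: reach through the guard's round opening and turn the sunk knob anticlockwise until the jaw is fully open, stand the mount on the bed and slide its foot sideways under the overhanging block, fully home, then turn the knob clockwise to its stop so that the jaw locks the foot. Do not knock the guard or tip the mount, and leave everything else where it is.

Things in the scene. Friction and masses are not known exactly. Their poses are not given: they have to be found in the camera images.
- mount_center (a point): Loose lens mount to clamp: black round lens cell (70 mm across, 20 mm thick, solid) standing on edge on an aluminium foot 64 (x) x 100 (y) x 12 mm high; 80 mm high in all, 0.4 kg. Stands upright on the table. Point: its middle, 40 mm above its underside; z up; x is the cell's axis (flat faces at x = +-10 mm, to pinch near its top); y along the foot. Both ends alike: half a turn is the same.
- seat (a point): Where mount_center is when the mount is fully home in the fixture, same axes (or half turned): 40 mm above the bed, z up, +y the way the foot slides in. The fixture is a fixed aluminium plate 120 (x) x 270 (y) x 20 mm high; its top is the bed. This point is on its long centre line, 60 mm to +y of its middle.
- pocket_edge (a point): Middle of the free edge of the overhang, 14 mm above the bed, 36 mm to +y of seat; axes as seat. The steel retaining block at the bed's +y end is 26 mm high above the bed; under its overhang is a pocket 14 mm high, 69 mm wide, open to -y, with flared mouth and its back wall 15 mm to +y of this point. It laps the foot by 14 mm when home.
- set_down (a point): Where mount_center is when the foot has just been lowered on to the bed between the fully open jaw and the overhang (7 mm free at each end of the foot): 40 mm above the bed, 21 mm to -y of seat, axes as seat. From here the foot is slid to +y.
- guard_opening (a point): Centre of the round opening in the guard, at the guard's upper face (82 mm above the table), right above the knob's axis and 140 mm to -y of seat; axes as seat. The opening is 96 mm across, in sheet metal 4 mm thick: a gripper must be partly closed to fit in.
- guard: The guard: fixed grey sheet-metal cover over the knob, 112 (x) x 107 (y) mm, 82 mm high, walls at x = +-54 mm and at its -y end. Origin below guard_opening at table height; axes as seat.
- knob_grip (a point): Grip point of the clamp knob on its vertical axis, 20 mm below the guard's upper face (62 mm above the table). The knob is a black upright bar 56 mm long (this frame's x) x 14 mm wide (its y); its top is 8 mm above this point, its underside 28 mm below; 30 mm below is a flat pinion disc. z up; the frame turns with the knob.
- clamp_knob (a joint): Knob angle, rad: 0 open stop, 1.3 shut stop, growing clockwise seen from above. Starts shut or half shut. By rack and pinion it moves the jaw along the bed, to +y as it shuts, 27.7 mm per rad. Friction 0.12 N m; stays where left. Shut, the jaw's lip laps the end of the seated foot by 8 mm, its face 1.5 mm off; a foot a little short of home is pushed home.
- jaw_lip (a point): Middle of the steel jaw's front lip, at its top, 43.5 mm above the table; axes as seat. The jaw is 78 mm wide, moves with the knob, and is 78 mm to -y of seat when open, 42 mm when shut. Until it is open the mount cannot be set down on the bed.
- post_mount: Bystander: a lens mount with the same black lens cell but on a round foot, 76 mm across and 12 mm high; 89 mm high; origin under its centre. The two mounts stand on opposite sides of the fixture, either way round.
- wrench_a: Bystander: steel wrench 170 mm long lying near the robot, along its x.
- wrench_b: Bystander: steel wrench 150 mm long lying at the right, along its x.
- lens_ring: Bystander: black retaining ring lying flat, 90 mm across, 18 mm high.
- spider: Bystander: black disc 68 mm across with a steel hub and three thin arms reaching 55 mm from its centre, about 34 mm high, lying at the left.
- jar: Bystander: amber glass jar, 64 mm across, 85 mm high.
- wash_bottle: Bystander: white plastic bottle, 64 mm across, 170 mm high.
- tray: Bystander: white plastic tray 110 by 170 by 35 mm beyond the fixture.
Mind the look-alikes: they are no part of the job. What is shaped like the part that bears mount_center but purple or red is not meant.

How it is judged:
By the outcome, as a careful person would: the job done as asked, in the order asked, and still so for the second after the job is handed in, with the robot touching nothing.
It also fails if it takes over 64 s, if anything falls off the work surface, if the arm or the gripper's body presses on something with over 40 N, if the wrist force passes 120 N, or if a joint passes its speed limit or range.

ROBOT

A 6-joint arm with a two-finger parallel gripper is mounted at the origin on the work surface. World frame = base frame: x ahead of the robot, y to its left, z up, the work surface at z = 0. Lengths are in m, angles in degrees, forces in N, time in s.
With the tool pointing down it reaches from about 0.425 to 0.95 m from the base axis. Payload 14.7 kg.
Tool frame: the origin (TCP) lies between the finger pads; the fingertips stand 19 mm ahead of it and the grasp point (between the pads) is the TCP; z points along the fingers, y is the direction in which the jaws open and shut (so a half turn about z gives the same grasp; the last joint's range is limited). The gripper opens to 85 mm and grips with 20 to 120 N. Pads are 22 mm wide; open, the fingers measure 114 mm over their backs; the gripper's body (76 mm by 85 mm) begins 54 mm behind the grasp point. The pads swing forward as they close: fully open they stand 13 mm farther back than shut.
Start: joints at [-73.086, 27.513, 91.461, -0, 61.026, -2.67], TCP at [0.218, -0.612, 0.229] pointing down, gripper open.
Joint ranges: [-157.49, 157.49], [-46.99, 117.5], [13.45, 153.17], [-89.5, 269.5], [5.16, 153.95], [-167.48, 167.48]. Speed limits (degrees/s): [108.29, 108.29, 136.94, 172.46, 172.46, 172.46].

INTERFACE

Orientations are given as [roll, pitch, yaw] about the fixed x, y, z axes, in that order (R = Rz(yaw) Ry(pitch) Rx(roll)).
In Python, from plant import telemetry, viewer, ticket gives the robot as it stands. The module is installed in compiled form; this text tells all that it offers.
- The arm moves only by the tool move_arm, never from a script. Its argument "series" is a list of rows, each a list of 3 entries, a list of its own where there are three numbers: the shift along the tool's x, y, z in mm, then the turn, a rotation vector about the tool's x, y, z in rad, then the closure, from 0 (fully open) to 1 (shut). A call has 1 to 5 rows; each row shifts and turns the commanded pose from where the row before left it, along the tool's axes as they then stand; what a row does not reach is not made up. A row lasts 1/12 s, in which the tool goes at most 41.7 mm and 7.16 degrees, less where a joint would pass 70% of its speed; a pose out of reach is approached as far as the arm can. A call is refused whole if a number of a shift passes 41.7 or a number of a turn 0.125, either way. A call with a gripper value outside its range is refused whole. The fingers move at their own pace and stop on an object; "grip_force" is the grip in N (left out, the last holds). Time passes only in rows, so rows that do not move let the fingers close. It gives the time, the measured TCP pose, the force and the opening at its end, in the units of the state.
- telemetry.state(): the state, without advancing time (a new reading comes with each control period).
- viewer.capture(name): name is "scene" or "top" or "wrist"; returns (picture, depth): 384x512x3 uint8, red, green, blue; 384x512 float32, m along the optical axis (not along the pixel's ray), 0 where there is no reading.
- viewer.camera_info(name): a dict with "fov_y" (degrees; the focal length in pixels is half the picture's height over the tangent of half this angle, whatever the lens; pixels are square), "cx", "cy" (the principal point, pixels), "eye" and "attitude" of the camera in the world. Camera axes: x right, y down, z forward; pixel columns grow to the right and rows downward; lengths in m; the calibration is good to about 2 mm. A picture is of the moment at which its call begins: read the wrist's pose just before it. camera_info takes no time and is no camera call; for the wrist camera it gives the pose at the moment of the call.
- ticket.job_done(): hands the job in, once; it reports no verdict.
The state is a dict: "clock": time; "joints": joint angles; "qvel": joint speeds; "tau": joint torques, N m; "tcp_pos": TCP position; "tcp_rot": TCP orientation; "contact_force": force on the tool from outside, world axes, zero at the start; "torque": the same for the moment, N m; "opening": finger opening in m.
Only numpy, scipy, OpenCV 4.12 (cv2) and the standard library are available. Lean on these libraries where they do the work, as an engineer would, in place of code of your own. Each camera call takes 0.05 s, during which the arm holds its last target.

## Working session

There is one attempt and no reset: what is moved stays moved. The work goes in short steps, Python scripts to look and compute and a tool call to move; the robot and the scene stay as the last step left them, time stands still between calls to the robot, and variables do not carry over. Pictures are saved under pics/ and viewed, and the job is handed in when it is done.

Besides the shell and the picture viewer there is one more tool, called after "Request:" in YAML: its name, and indented under it one key for each argument. move_arm: Moves the arm, as the interface text tells. Its arguments: {"type":"object","properties":{"series":{"type":"array"},"grip_force":{"type":"number"}},"required":["series"]}

```bash
mkdir -p pics; cat > h.py <<'E'
import numpy as np, cv2
from plant import telemetry, viewer, ticket
from scipy.spatial.transform import Rotation as R
def cap(n,f):
    i=viewer.camera_info(n); p,d=viewer.capture(n)
    np.savez('pics/'+f+'.npz',p=p,d=d,info=np.array([i],dtype=object))
    cv2.imwrite('pics/'+f+'.png',p[:,:,::-1]); return p,d,i
def load(f):
    z=np.load('pics/'+f+'.npz',allow_pickle=True); return z['p'],z['d'],z['info'][0]
def crop(f,x0,y0,x1,y1,s,out):
    p,_,_=load(f); c=p[y0:y1,x0:x1,::-1]; cv2.imwrite('pics/'+out+'.png',cv2.resize(c,None,fx=s,fy=s,interpolation=cv2.INTER_CUBIC))
E
python3 - <<'E'
from h import *
print(telemetry.state())
for n in ['scene','top','wrist']:
    p,d,i=cap(n,n+'0'); print(n,i)
print(telemetry.state()['clock'])
E
```

```text
{'clock': 0.0, 'joints': array([-7.30850478e+01,  2.75520389e+01,  9.14962641e+01, -1.25037843e-03,
        6.10265242e+01, -2.67068382e+00]), 'qvel': array([ 0.04777325, -0.01356218,  0.03421103, -0.03002547,  0.0244607 ,
       -0.00640133]), 'tau': array([-4.05237603e-03, -9.50651622e+01, -4.30174291e+01, -5.53782684e-04,
        1.26083486e-02,  1.44870535e-05]), 'tcp_pos': array([ 0.21776473, -0.61195984,  0.22813132]), 'tcp_rot': array([-1.79925203e+02, -2.39469385e-03,  1.95862409e+01]), 'contact_force': array([-0.13666886, -0.45256314, -0.40259274]), 'torque': array([-0.03309013, -0.05278156,  0.00408287]), 'opening': 0.08559592224388425}
scene {'fov_y': 46.97058440557163, 'cx': 262.7923944098106, 'cy': 189.2050418867893, 'eye': array([0.9979231 , 0.73448059, 1.181916  ]), 'attitude': array([-140.66882688,   -1.06635297,  153.09516632])}
top {'fov_y': 45.43625511263147, 'cx': 260.0900973587714, 'cy': 196.85180629858675, 'eye': array([ 0.41654531, -0.05315763,  1.63065948]), 'attitude': array([-173.78048544,    0.30515604,  -91.51926381])}
wrist {'fov_y': 71.40296066957497, 'cx': 253.97793389054272, 'cy': 191.75044667155547, 'eye': array([ 0.28558059, -0.58788255,  0.37328028]), 'attitude': array([ 1.63925270e+02,  7.80956719e-02, -7.04114458e+01])}
0.15
```

View pics/scene0.png

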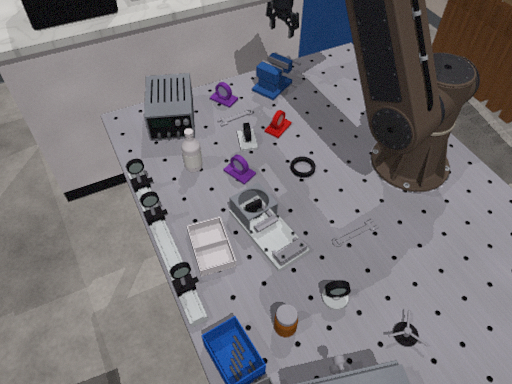

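View pics/top0.png

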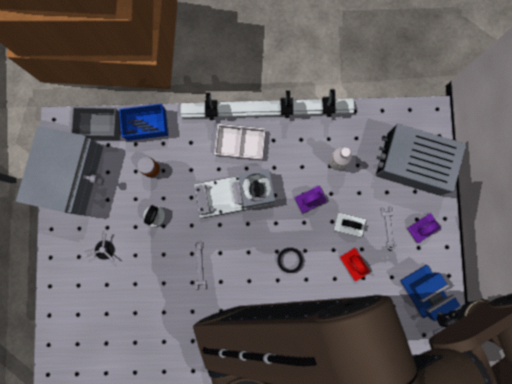

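View pics/wrist0.png

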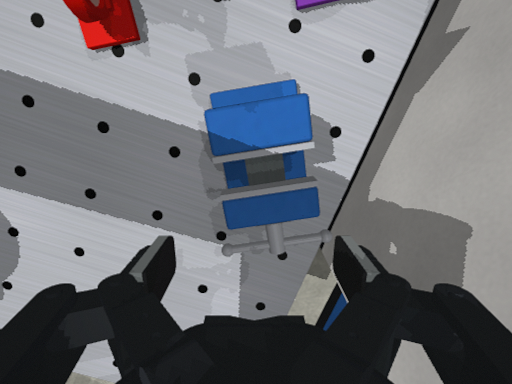

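Target mount (aluminium rectangular foot) is at top pixel (350,225); the fixture is at (235,193) with the guard at its right end; round-foot post mount is at (153,215). Purple/red ones are decoys.

```bash
python3 - <<'E'
from h import *
crop('top0',185,160,295,225,7,'c1')
crop('top0',315,190,415,260,7,'c2')
crop('scene0',215,115,320,270,4,'c3')
E
```

```text
(no output)
```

View pics/c1.png

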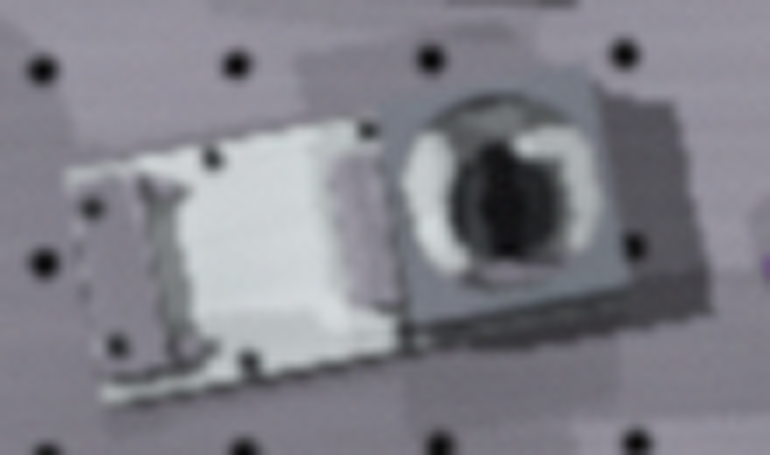

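View pics/c2.png

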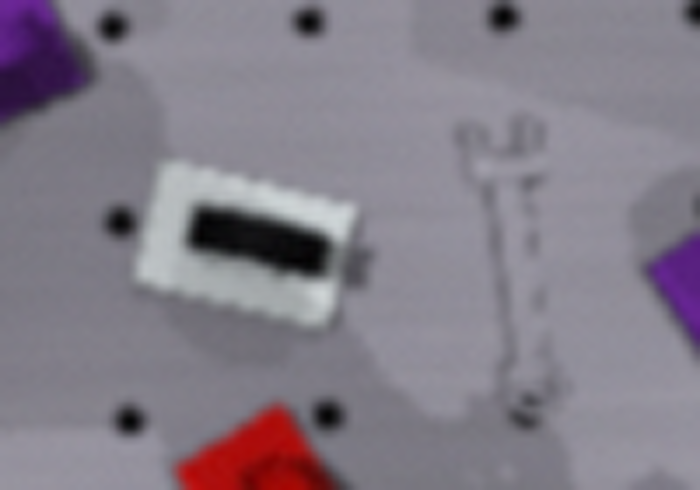

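View pics/c3.png

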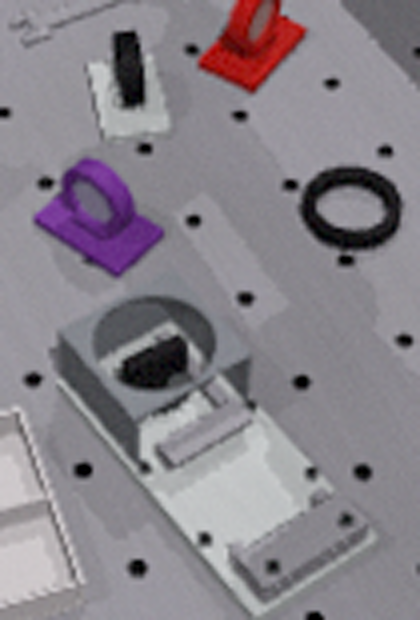

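```bash
cat >> h.py <<'E'
def cam(i,H=384):
    f=H/2/np.tan(np.radians(i['fov_y'])/2)
    return f,R.from_euler('xyz',i['attitude'],degrees=True).as_matrix(),np.array(i['eye'])
def ray(i,u,v,z):
    f,M,e=cam(i); d=M@np.array([(u-i['cx'])/f,(v-i['cy'])/f,1.]); return e+d*(z-e[2])/d[2]
def cloud(f):
    p,d,i=load(f); fl,M,e=cam(i); v,u=np.mgrid[0:384,0:512]
    P=np.stack([(u-i['cx'])/fl*d,(v-i['cy'])/fl*d,d],-1)@M.T+e; P[d==0]=np.nan; return P,p
def proj(i,X):
    f,M,e=cam(i); c=M.T@(np.asarray(X)-e); return i['cx']+f*c[0]/c[2], i['cy']+f*c[1]/c[2]
E
python3 - <<'E'
from h import *
P,p=cloud('top0'); i=load('top0')[2]
g=lambda x,y:(185+x/7-.5,160+y/7-.5)
for n,(x,y),z in [('open',(502,190),.082),('g1',(378,105),.082),('g2',(595,70),.082),('g3',(635,280),.082),('g4',(405,325),.082),('b1',(65,175),.02),('b2',(100,400),.02),('knob',(505,200),.07)]:
    print(n,ray(i,*g(x,y),z))
g=lambda x,y:(315+x/7-.5,190+y/7-.5)
for n,(x,y),z in [('f1',(160,160),.012),('f2',(357,207),.012),('f3',(330,328),.012),('f4',(137,283),.012),('c1',(190,205),.08),('c2',(330,270),.08),('cellmid',(258,240),.08)]:
    print(n,ray(i,*g(x,y),z))
for u,v in [(256,188),(243,195),(220,195),(200,195),(273,195),(352,224),(352,218),(260,200)]: print(u,v,P[v,u])
E
```

```text
open [ 0.62079688 -0.03711981  0.082     ]
g1 [0.66425843 0.02230451 0.082     ]
g2 [ 0.67864222 -0.08404164  0.082     ]
g3 [ 0.57504915 -0.10046613  0.082     ]
g4 [0.55616202 0.01153581 0.082     ]
b1 [0.64265929 0.18464488 0.02      ]
b2 [0.5280535  0.16827945 0.02      ]
knob [ 0.61739912 -0.03833888  0.07      ]
f1 [ 0.53060811 -0.32075376  0.012     ]
f2 [ 0.50422012 -0.41884669  0.012     ]
f3 [ 0.44387336 -0.40219366  0.012     ]
f4 [ 0.46898323 -0.30642906  0.012     ]
c1 [ 0.503664   -0.32300785  0.08      ]
c2 [ 0.470545   -0.38893603  0.08      ]
cellmid [ 0.48590603 -0.35499058  0.08      ]
256 188 [ 0.61839011 -0.03608254  0.06469283]
243 195 [0.59342678 0.00853376 0.08161509]
220 195 [0.60304801 0.09260698 0.01671433]
200 195 [0.60164203 0.15967436 0.04522871]
273 195 [ 0.59070237 -0.09342774  0.08125   ]
352 224 [ 0.48494752 -0.35633405  0.08402546]
352 218 [ 0.50955488 -0.37242738  0.00714544]
260 200 [ 0.58114403 -0.04861977  0.01931824]
```

```bash
python3 - <<'E'
from h import *
np.set_printoptions(linewidth=220)
P,p=cloud('top0'); i=load('top0')[2]
print((P[170:206,240:275,2]*1000).round().astype(int)[::1])
g=lambda x,y:(185+x/7-.5,160+y/7-.5)
print(ray(i,*g(335,160),.0435),ray(i,*g(345,300),.0435))
E
```

```text
[[-4 -3 -2 ...  0 -3  1]
 [ 6 -3 -2 ... -1  5 -2]
 [ 5  6 -3 ... -5  3  2]
 ...
 [34 26 27 ... 22 25 19]
 [18 22 17 ...  0  7 -6]
 [24 16 26 ... -1  2  4]]
[0.64324139 0.04624039 0.0435    ] [0.57290298 0.04267348 0.0435    ]<stdin>:4: RuntimeWarning: invalid value encountered in cast
```

Request:
move_arm:
  series:
    - [[15,-11,-4],[0,0,0],0]
    - [[25,-18,-4],[0,0,0],0]
    - [[30,-22,-4],[0,0,0],0]
    - [[30,-22,-4],[0,0,0],0]
    - [[30,-22,-4],[0,0,0],0]

```text
clock: 0.57
tcp_pos: [0.3091, -0.4773, 0.2488]
tcp_rot: [-180.0, -0.0, 19.5]
contact_force: [1.3, -0.8, -0.9]
opening: 0.0855
```

Request:
move_arm:
  series:
    - [[30,-22,-4],[0,0,0],0]
    - [[30,-22,-4],[0,0,0],0]
    - [[30,-22,-4],[0,0,0],0]
    - [[30,-22,-4],[0,0,0],0]
    - [[30,-22,-4],[0,0,0],0]

```text
clock: 0.98
tcp_pos: [0.4136, -0.3232, 0.2691]
tcp_rot: [180.0, -0.0, 19.6]
contact_force: [1.0, 0.0, 0.3]
opening: 0.0851
```

Request:
move_arm:
  series:
    - [[30,-22,0],[0,0,0],0]
    - [[30,-22,0],[0,0,0],0]
    - [[30,-22,0],[0,0,0],0]
    - [[30,-22,0],[0,0,0],0]
    - [[30,-22,0],[0,0,0],0]

```text
clock: 1.4
tcp_pos: [0.5179, -0.1692, 0.2689]
tcp_rot: [-180.0, -0.0, 19.6]
contact_force: [1.1, -1.1, 1.1]
opening: 0.0858
```

Request:
move_arm:
  series:
    - [[30,-22,0],[0,0,0],0.4]
    - [[30,-22,0],[0,0,0],0.4]
    - [[30,-22,0],[0,0,0],0.4]
    - [[20,-15,0],[0,0,0],0.4]
    - [[10,-7,0],[0,0,0],0.4]

```text
clock: 1.82
tcp_pos: [0.602, -0.0449, 0.2686]
tcp_rot: [-180.0, -0.0, 19.7]
contact_force: [-0.9, 1.2, 0.3]
opening: 0.0513
```

```bash
python3 - <<'E'
from h import *
p,d,i=cap('wrist','w1'); print(i, telemetry.state()['tcp_pos'])
crop('w1',0,0,512,384,1.5,'w1b')
E
```

```text
{'fov_y': 71.40296066957497, 'cx': 253.97793389054272, 'cy': 191.75044667155547, 'eye': array([ 0.66971953, -0.02060243,  0.41372969]), 'attitude': array([ 1.63943003e+02,  4.67210444e-02, -7.02790163e+01])} [ 0.6024733  -0.04473386  0.26860236]
```

View pics/w1b.png

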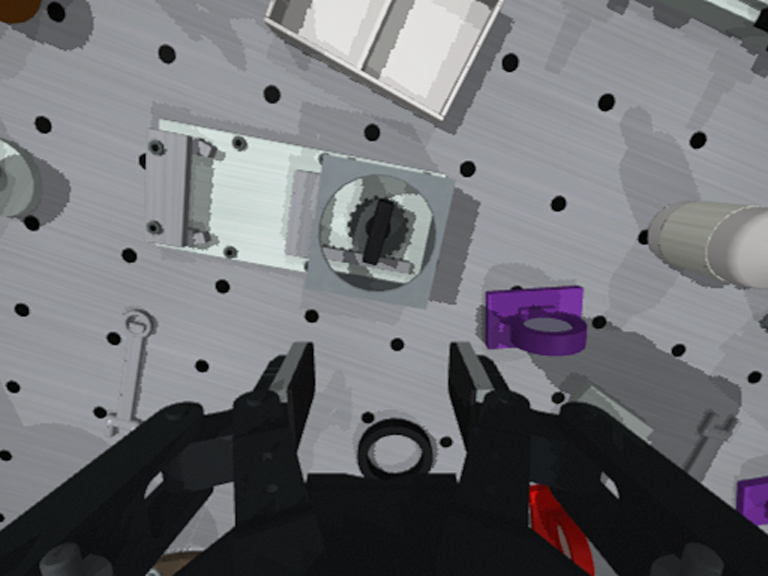

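The guard opening is at about (380,233)/1.5, with the knob a dark bar running (385,200)→(372,263)/1.5; the fixture plate and block are clearly seen on the left.

```bash
python3 - <<'E'
from h import *
crop('w1',195,95,305,210,7,'w1c')
crop('w1',90,70,220,190,6,'w1d')
E
```

```text
(no output)
```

View pics/w1c.png

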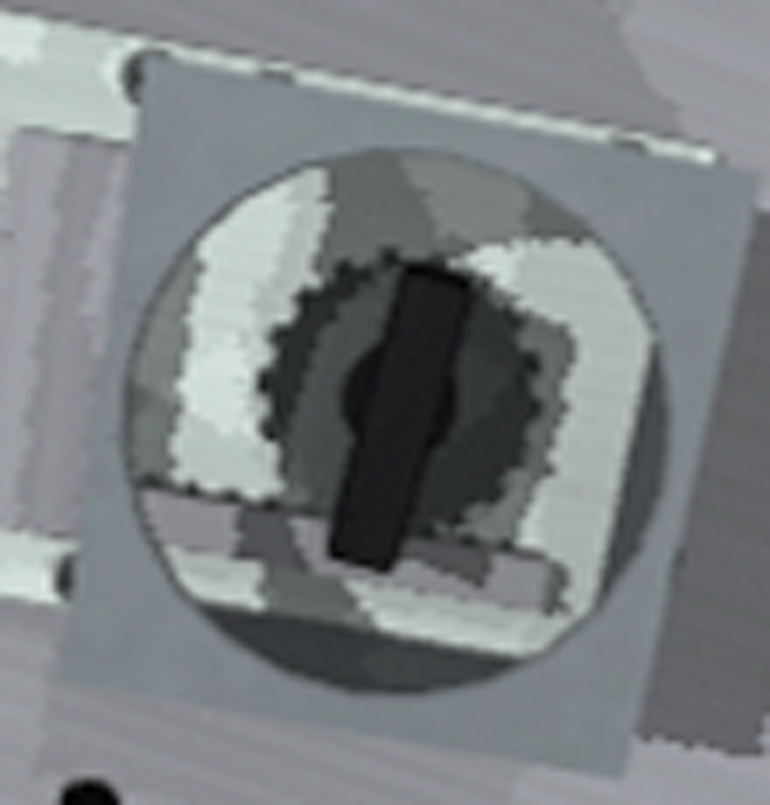

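View pics/w1d.png

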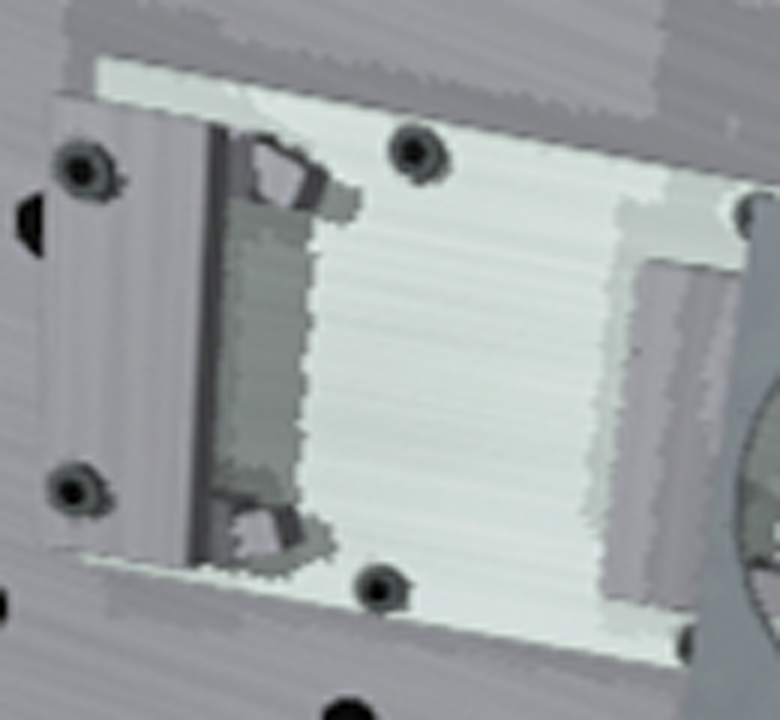

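```bash
python3 - <<'E'
from h import *
i=load('w1')[2]; P,p=cloud('w1')
a=lambda x,y:(195+x/7-.5,95+y/7-.5)
b=lambda x,y:(90+x/6-.5,70+y/6-.5)
def s(n,q,z): r=ray(i,*q,z); print(n,r.round(4)); return r
o=s('open',a(396,421),.082)
# circle fit to depth: edges
c=[s('g',a(*q),.082) for q in [(148,55),(760,172),(628,778),(58,680)]]
print('guard mid',np.mean(c,0), [np.linalg.norm(c[k]-c[(k+1)%4]) for k in range(4)])
for A,B in [(0,1),(3,2)]:
    d=c[A]-c[B]; print('yaw', np.degrees(np.arctan2(d[1],d[0]))-90)
for A,B in [(1,2),(0,3)]:
    d=c[A]-c[B]; print('yawx', np.degrees(np.arctan2(d[1],d[0])))
k=[s('k',a(*q),.070) for q in [(403,262),(473,275),(388,573),(330,553)]]
print('knob mid',np.mean(k,0)); d=(k[0]+k[1]-k[2]-k[3])/2; print('bar ang',np.degrees(np.arctan2(d[1],d[0])),np.linalg.norm(d),np.linalg.norm(k[0]-k[1]),np.linalg.norm(k[2]-k[3]))
e=[s('ov',b(*q),.046) for q in [(208,125),(188,563)]]; d=e[0]-e[1]; print('ov mid',np.mean(e,0),np.degrees(np.arctan2(d[1],d[0])),np.linalg.norm(d))
f=[s('plate',b(*q),.020) for q in [(95,58),(80,560),(745,182),(685,665)]]
d=f[0]-f[2];print('yaw',np.degrees(np.arctan2(d[1],d[0]))-90); d=f[1]-f[3];print(np.degrees(np.arctan2(d[1],d[0]))-90)
j=[s('jaw',b(*q),.0435) for q in [(640,260),(605,600)]];print('jaw mid',np.mean(j,0),np.linalg.norm(j[0]-j[1]))
print('z guard',[P[int(v),int(u),2].round(4) for u,v in [a(200,100),a(700,250),a(100,600),a(560,720)]],'knob',P[int(a(400,400)[1]),int(a(400,400)[0])],'bed',P[int(b(450,400)[1]),int(b(450,400)[0])],'blk',P[int(b(130,300)[1]),int(b(130,300)[0])])
E
```

```text
open [ 0.6237 -0.033   0.082 ]
g [0.6677 0.027  0.082 ]
g [ 0.6849 -0.0774  0.082 ]
g [ 0.5753 -0.0963  0.082 ]
g [0.5576 0.0097 0.082 ]
guard mid [ 0.62136089 -0.03423547  0.082     ] [np.float64(0.10572078004509516), np.float64(0.11123149322446159), np.float64(0.1075045317930028), np.float64(0.11148771477252463)]
yaw 9.362048646930646
yaw 9.49829296767335
yawx 9.802288566122828
yawx 8.884717253911855
k [ 0.6494 -0.025   0.07  ]
k [ 0.6515 -0.0377  0.07  ]
k [ 0.5946 -0.0416  0.07  ]
k [ 0.5945 -0.0301  0.07  ]
knob mid [ 0.62247906 -0.03359288  0.07      ]
bar ang 4.56441048029622 0.05608627946932781 0.012801686218184847 0.011520975972536701
ov [0.6417 0.1478 0.046 ]
ov [0.5462 0.1321 0.046 ]
ov mid [0.59393445 0.13992457 0.046     ] 9.343446249667611 0.09678768848886846
plate [0.6451 0.187  0.02  ]
plate [0.5291 0.1682 0.02  ]
plate [0.6696 0.0394 0.02  ]
plate [0.5541 0.0193 0.02  ]
yaw 9.40490444248043
9.52519125718544
jaw [0.6461 0.0529 0.0435]
jaw [0.5697 0.0391 0.0435]
jaw mid [0.607925   0.04599522 0.0435    ] 0.07760835407382309
z guard [np.float64(0.0833), np.float64(0.0822), np.float64(0.0802), np.float64(0.082)] knob [ 0.62629485 -0.03180363  0.06918818] bed [0.59804975 0.09224537 0.02031365] blk [0.60057765 0.1565878  0.0462758 ]
```

Request:
move_arm:
  series:
    - [[0,0,20],[0,0,0.088],0.6]
    - [[0,0,20],[0,0,0.088],0.6]
    - [[0,0,20],[0,0,0.088],0.6]
    - [[11,-5,20],[0,0,0],0.6]
    - [[10,-4.6,20],[0,0,0],0.6]

```text
clock: 2.28
tcp_pos: [0.6205, -0.038, 0.1681]
tcp_rot: [180.0, 0.0, 4.4]
contact_force: [0.4, 0.5, 0.8]
opening: 0.0342
```

Request:
move_arm:
  series:
    - [[0,0,10],[0,0,0],0.6]
    - [[0,0,0],[0,0,0],0.6]

```text
clock: 2.45
tcp_pos: [0.6193, -0.0375, 0.1565]
tcp_rot: [-180.0, 0.2, 4.5]
contact_force: [-1.4, -0.6, 0.2]
opening: 0.0344
```

```bash
python3 - <<'E'
from h import *
p,d,i=cap('wrist','w2'); s=telemetry.state(); print(s['tcp_pos'],s['tcp_rot'],s['opening'])
crop('w2',0,0,512,384,1.5,'w2b')
E
```

```text
[ 0.61981707 -0.03764215  0.15805437] [-1.79984165e+02  1.44822968e-01  4.45387338e+00] 0.033816493525294464
```

View pics/w2b.png

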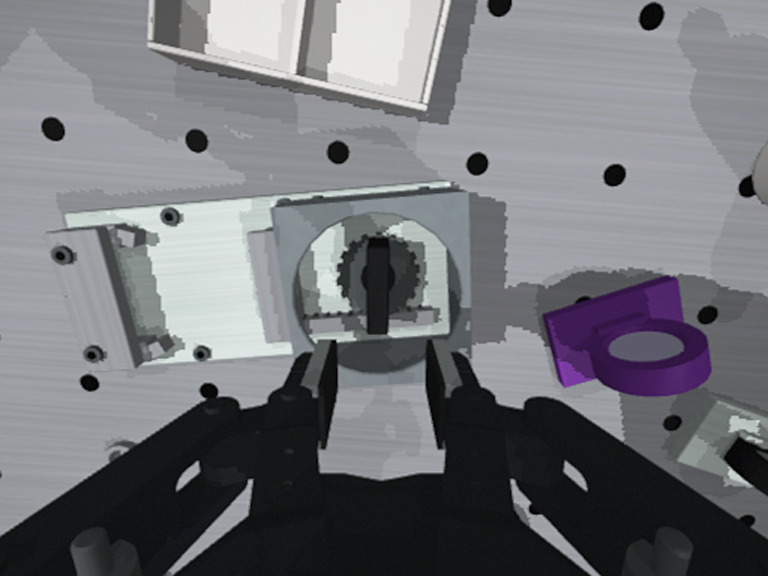

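The knob bar is centred at about (377,285)/1.5 and lies between the finger lines, parallel to them.

```bash
python3 - <<'E'
from h import *
crop('w2',180,120,320,260,5.5,'w2c')
E
```

```text
(no output)
```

View pics/w2c.png

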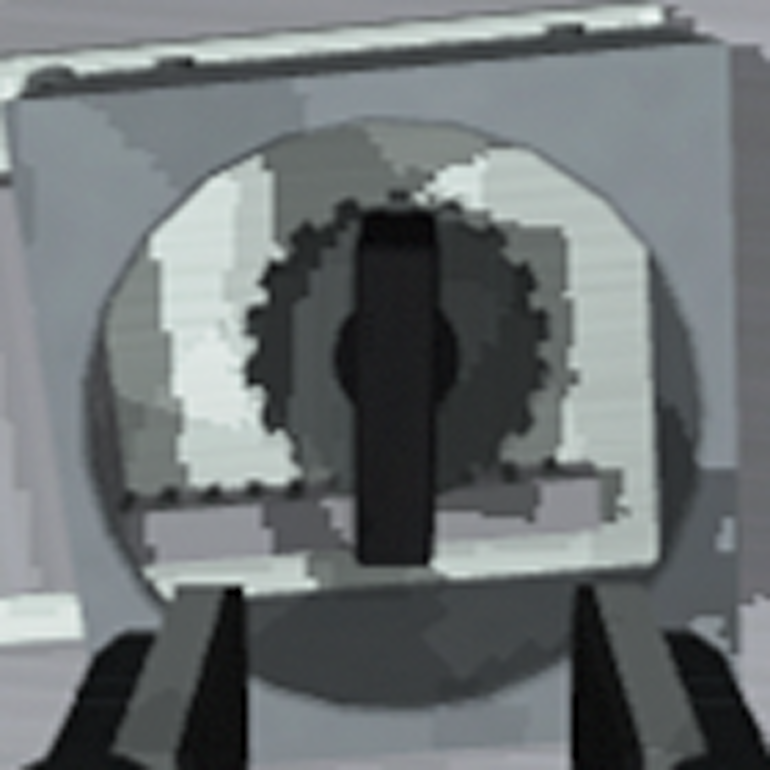

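```bash
python3 - <<'E'
from h import *
from scipy.optimize import least_squares
i=load('w2')[2]
a=lambda x,y:(180+x/5.5-.5,120+y/5.5-.5)
k=np.array([ray(i,*a(*q),.070) for q in [(357,250),(440,250),(432,565),(357,565)]]);print(k.round(4))
print('mid',k.mean(0)); d=(k[0]+k[1]-k[2]-k[3])/2; print('ang',np.degrees(np.arctan2(d[1],d[0])),np.linalg.norm(d),np.linalg.norm(k[0]-k[1]),np.linalg.norm(k[2]-k[3]))
c=np.array([ray(i,*a(*q),.082) for q in [(87,390),(105,310),(180,200),(280,137),(400,118),(500,137),(640,235),(700,395),(685,480),(400,708),(250,655)]])
r=least_squares(lambda t:np.hypot(c[:,0]-t[0],c[:,1]-t[1])-t[2],[.62,-.03,.048]); print(r.x,r.fun)
s=telemetry.state(); print(s['tcp_pos'],i['eye'])
E
```

```text
[[ 0.6477 -0.0261  0.07  ]
 [ 0.6487 -0.0393  0.07  ]
 [ 0.5947 -0.0425  0.07  ]
 [ 0.5937 -0.0298  0.07  ]]
mid [ 0.62120371 -0.03445205  0.07      ]
ang 3.6261655949908063 0.05410467236978059 0.013223395449816738 0.01272482950985812
[ 0.62271361 -0.03402029  0.04759009] [ 3.60530603e-04  1.88983742e-04 -2.24572141e-05  7.83992560e-05
 -1.42880367e-04 -1.94610014e-04  2.20930296e-04  2.80770761e-04
 -6.92526812e-04  1.50473331e-03 -1.58187356e-03]
[ 0.61981707 -0.03764215  0.15805437] [ 0.69148388 -0.03142645  0.30127767]
```

Request:
move_arm:
  series:
    - [[3,-3.2,10],[0,0,0],0.6]
    - [[0,0,15],[0,0,0],0.6]
    - [[0,0,10],[0,0,0],0.6]
    - [[0,0,0],[0,0,0],0.6]

```text
clock: 2.83
tcp_pos: [0.6228, -0.0338, 0.1224]
tcp_rot: [-180.0, 0.1, 4.4]
contact_force: [-0.6, 0.0, -0.2]
opening: 0.0343
```

Request:
move_arm:
  series:
    - [[0,0,15],[0,0,0],0.6]
    - [[0,0,15],[0,0,0],0.6]
    - [[0,0,15],[0,0,0],0.6]
    - [[0,0,14],[0,0,0],0.6]
    - [[0,0,0],[0,0,0],0.6]

```text
clock: 3.25
tcp_pos: [0.6227, -0.0337, 0.0632]
tcp_rot: [-180.0, 0.2, 4.5]
contact_force: [-0.5, -1.2, -0.8]
opening: 0.0342
```

Request:
move_arm:
  series:
    - [[0,0,0],[0,0,0],0.75]
    - [[0,0,0],[0,0,0],0.95]
    - [[0,0,0],[0,0,0],1]
    - [[0,0,0],[0,0,0],1]
    - [[0,0,0],[0,0,0],1]
  grip_force: 30

```text
clock: 3.67
tcp_pos: [0.6244, -0.0344, 0.066]
tcp_rot: [179.9, -0.1, 4.5]
contact_force: [-0.6, -7.0, -3.8]
opening: 0.0119
```

```bash
python3 - <<'E'
from h import *
s=telemetry.state(); print({k:np.round(v,3) for k,v in s.items()})
E
```

```text
{'clock': np.float64(3.667), 'joints': array([-5.91200e+00,  3.66150e+01,  1.02261e+02, -5.90000e-02,
        4.10510e+01,  7.96680e+01]), 'qvel': array([-0.037,  0.021, -0.033, -0.039, -0.065,  0.048]), 'tau': array([ 4.06800e+00, -1.00838e+02, -3.19200e+01,  1.53800e+00,
        1.11000e-01, -1.60000e-02]), 'tcp_pos': array([ 0.624, -0.034,  0.066]), 'tcp_rot': array([ 1.79948e+02, -6.50000e-02,  4.46500e+00]), 'contact_force': array([-0.585, -7.032, -3.767]), 'torque': array([-1.097,  0.021,  0.037]), 'opening': np.float64(0.012)}
```

Request:
move_arm:
  series:
    - [[0,0.5,0],[0,0,-0.05],1]
    - [[0,0,0],[0,0,-0.08],1]
    - [[0,0,0],[0,0,-0.08],1]
    - [[0,0,0],[0,0,-0.08],1]
    - [[0,0,0],[0,0,-0.08],1]

```text
clock: 4.08
tcp_pos: [0.624, -0.0334, 0.066]
tcp_rot: [-180.0, -0.0, 25.8]
contact_force: [-2.1, 11.9, -1.3]
opening: 0.0119
```

```bash
python3 - <<'E'
from h import *
s=telemetry.state(); print({k:np.round(v,3) for k,v in s.items()})
E
```

```text
{'clock': np.float64(4.083), 'joints': array([-5.88000e+00,  3.66110e+01,  1.02276e+02,  8.90000e-02,
        4.10940e+01,  5.82030e+01]), 'qvel': array([ 2.0900e-01, -5.8000e-02,  3.4000e-02,  3.1700e-01,  1.0800e-01,
       -5.4616e+01]), 'tau': array([ -6.691, -99.897, -33.508,  -2.813,  -1.101,   2.985]), 'tcp_pos': array([ 0.624, -0.033,  0.066]), 'tcp_rot': array([-1.7996e+02, -4.8000e-02,  2.5849e+01]), 'contact_force': array([-2.075, 11.85 , -1.313]), 'torque': array([ 1.956,  0.384, -0.182]), 'opening': np.float64(0.012)}
```

Request:
move_arm:
  series:
    - [[0,-0.3,0],[0,0,-0.07],1]
    - [[0,0,0],[0,0,-0.07],1]
    - [[0,0,0],[0,0,-0.07],1]
    - [[0,0,0],[0,0,-0.05],1]
    - [[0,0,0],[0,0,0],1]

```text
clock: 4.5
tcp_pos: [0.6234, -0.0324, 0.0659]
tcp_rot: [-179.9, -0.0, 40.7]
contact_force: [-3.5, 15.1, -0.5]
opening: 0.0123
```

```bash
python3 - <<'E'
from h import *
s=telemetry.state(); print({k:np.round(v,3) for k,v in s.items() if k in('contact_force','torque','tcp_rot','joints')})
p,d,i=cap('wrist','w3')
crop('w3',0,0,512,384,1.5,'w3b')
E
```

```text
{'joints': array([ -5.815,  36.594, 102.321,   0.14 ,  41.121,  43.347]), 'tcp_rot': array([-1.7991e+02, -4.2000e-02,  4.0732e+01]), 'contact_force': array([-3.532, 15.133, -0.506]), 'torque': array([ 2.572,  0.639, -0.126])}
```

View pics/w3b.png

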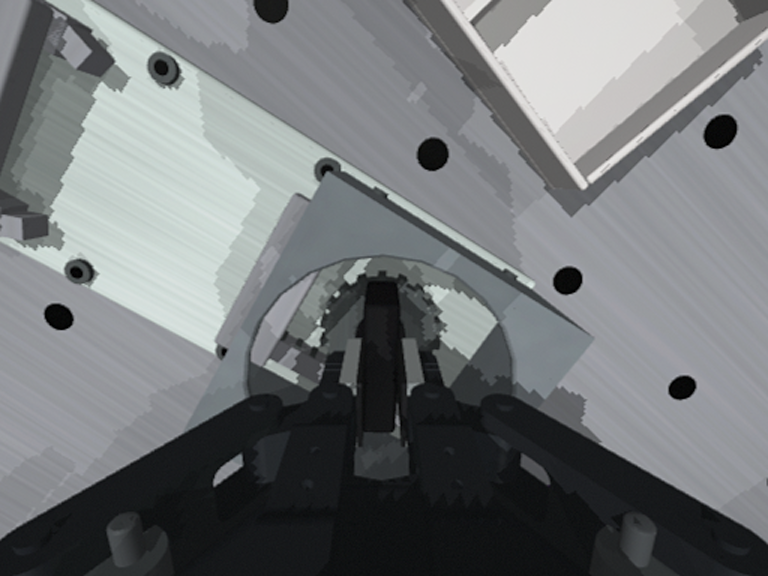

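Request:
move_arm:
  series:
    - [[0,-0.5,0],[0,0,-0.03],1]
    - [[0,0,0],[0,0,-0.03],1]
    - [[0,0,0],[0,0,0],1]

```text
clock: 4.8
tcp_pos: [0.6232, -0.0322, 0.0659]
tcp_rot: [-179.9, -0.0, 44.1]
contact_force: [-3.3, 13.5, -0.6]
opening: 0.0121
```

```bash
python3 - <<'E'
from h import *
s=telemetry.state(); print({k:np.round(v,3) for k,v in s.items() if k in('contact_force','torque','tcp_rot','joints')})
E
```

```text
{'joints': array([ -5.788,  36.577, 102.363,   0.128,  41.083,  40.03 ]), 'tcp_rot': array([-1.79928e+02, -4.90000e-02,  4.40860e+01]), 'contact_force': array([-3.332, 13.477, -0.648]), 'torque': array([ 2.371,  0.559, -0.121])}
```

Request:
move_arm:
  series:
    - [[0,-0.5,0],[0,0,-0.03],1]
    - [[0,0,0],[0,0,-0.03],1]
    - [[0,0,0],[0,0,0],1]

```text
clock: 5.05
tcp_pos: [0.623, -0.0319, 0.066]
tcp_rot: [-180.0, -0.1, 47.5]
contact_force: [-2.3, 12.4, -1.2]
opening: 0.012
```

```bash
cat > st.py <<'E'
from h import *
s=telemetry.state(); print({k:np.round(v,3) for k,v in s.items() if k in('contact_force','torque','tcp_rot','joints','tcp_pos','opening')})
E
python3 st.py
```

```text
{'joints': array([ -5.765,  36.552, 102.408,   0.118,  41.044,  36.624]), 'tcp_pos': array([ 0.623, -0.032,  0.066]), 'tcp_rot': array([-1.7995e+02, -6.0000e-02,  4.7522e+01]), 'contact_force': array([-2.251, 12.372, -1.176]), 'torque': array([ 2.248,  0.443, -0.107]), 'opening': np.float64(0.012)}
```

Request:
move_arm:
  series:
    - [[0,-0.3,0],[0,0,-0.03],1]
    - [[0,0,0],[0,0,-0.03],1]
    - [[0,0,0],[0,0,0],1]

```text
clock: 5.3
tcp_pos: [0.623, -0.0319, 0.066]
tcp_rot: [-180.0, -0.1, 50.9]
contact_force: [-1.3, 11.6, -1.8]
opening: 0.0116
```

```bash
python3 st.py
```

```text
{'joints': array([ -5.757,  36.543, 102.431,   0.115,  41.012,  33.213]), 'tcp_pos': array([ 0.623, -0.032,  0.066]), 'tcp_rot': array([-1.79971e+02, -7.10000e-02,  5.09430e+01]), 'contact_force': array([-1.296, 11.578, -1.759]), 'torque': array([ 2.061,  0.354, -0.459]), 'opening': np.float64(0.012)}
```

Request:
move_arm:
  series:
    - [[0,0,0],[0,0,0],0.8]
    - [[0,0,0],[0,0,0],0.6]
    - [[0,0,0],[0,0,0],0.6]
    - [[0,0,-5],[0,0,0],0.6]
    - [[0,0,-15],[0,0,0],0.6]

```text
clock: 5.72
tcp_pos: [0.6219, -0.0331, 0.084]
tcp_rot: [-179.9, 0.1, 50.9]
contact_force: [-0.7, 0.2, -0.5]
opening: 0.0343
```

Request:
move_arm:
  series:
    - [[0,0,-25],[0,0,0],0.6]
    - [[0,0,-35],[0,0,0],0.6]
    - [[0,0,-40],[0,0,0],0.6]
    - [[0,0,-20],[0,0,0],0.6]
    - [[0,0,0],[0,0,0],0.6]

```text
clock: 6.13
tcp_pos: [0.6257, -0.0335, 0.2109]
tcp_rot: [179.6, -0.3, 50.9]
contact_force: [1.0, -0.3, -0.0]
opening: 0.0343
```

```bash
python3 - <<'E'
from h import *
p,d,i=cap('wrist','w4'); s=telemetry.state(); print(s['tcp_pos'],s['tcp_rot'],s['opening'],s['contact_force'])
crop('w4',0,0,512,384,1.5,'w4b')
E
```

```text
[ 0.62455645 -0.03332645  0.20826126] [ 1.79737586e+02 -1.68051469e-01  5.08580205e+01] 0.0339249329911308 [ 0.72266661 -0.24499628 -0.19429203]
```

View pics/w4b.png

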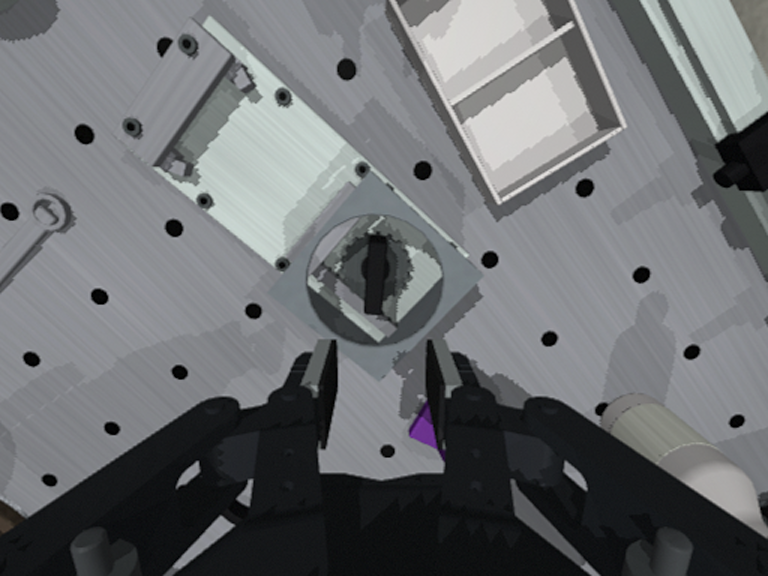

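```bash
python3 - <<'E'
from h import *
crop('w4',180,105,320,240,5.5,'w4c')
E
```

```text
(no output)
```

View pics/w4c.png

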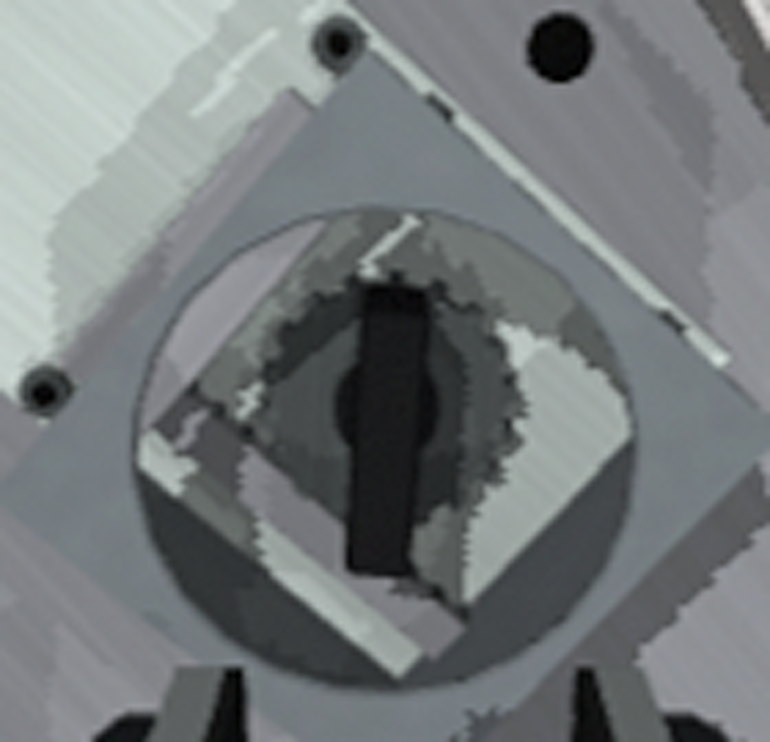

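```bash
python3 - <<'E'
from h import *
i=load('w4')[2]
a=lambda x,y:(180+x/5.5-.5,105+y/5.5-.5)
k=np.array([ray(i,*a(*q),.070) for q in [(364,310),(428,312),(410,578),(348,571)]])
print('mid',k.mean(0)); d=(k[0]+k[1]-k[2]-k[3])/2; print('ang',np.degrees(np.arctan2(d[1],d[0])),np.linalg.norm(d))
yd=np.array([-.1633,.9866]); seat=np.array([.6002,.1047])
for q in [(290,90),(180,220),(65,355)]:
    r=ray(i,*a(*q),.0435); print(r,(r[:2]-seat)@yd)
E
```

```text
mid [ 0.62171523 -0.03383203  0.07      ]
ang 47.05359030600427 0.05480058616858977
[0.64968596 0.0320781  0.0435    ] -0.07972982098545077
[0.61460596 0.02654303 0.0435    ] -0.07946215822635114
[0.57627553 0.02062001 0.0435    ] -0.07904645064466034
```

```bash
cat > plan.py <<'E'
import sys
from h import *
# plan.py x y z psi n : equal rows from the measured pose
x,y,z,psi=map(float,sys.argv[1:5]); n=int(sys.argv[5])
s=telemetry.state(); p=s['tcp_pos']; y0=s['tcp_rot'][2]
dpsi=(psi-y0+180)%360-180; d=np.array([x,y,z])-p
print('from',p.round(4),y0.round(2),'d',d.round(4),'dpsi',round(dpsi,2))
w=np.ones(n); 
if n>4: w[0]=w[-1]=.5
w/=w.sum(); a=np.radians(y0)
for k in range(n):
    dd=d*w[k]*1000; c,sn=np.cos(a),np.sin(a)
    print([[round(dd[0]*c+dd[1]*sn,1),round(dd[0]*sn-dd[1]*c,1),round(-dd[2],1)],[0,0,round(-np.radians(dpsi*w[k]),3)]])
    a+=np.radians(dpsi*w[k])
E
python3 plan.py 0.487 -0.362 0.19 75 11
```

```text
from [ 0.6246 -0.0333  0.2083] 50.86 d [-0.1376 -0.3287 -0.0183] dpsi 24.14
[[np.float64(-17.1), np.float64(5.0), np.float64(0.9)], [0, 0, np.float64(-0.021)]]
[[np.float64(-34.4), np.float64(9.4), np.float64(1.8)], [0, 0, np.float64(-0.042)]]
[[np.float64(-34.7), np.float64(7.9), np.float64(1.8)], [0, 0, np.float64(-0.042)]]
[[np.float64(-35.0), np.float64(6.4), np.float64(1.8)], [0, 0, np.float64(-0.042)]]
[[np.float64(-35.3), np.float64(4.9), np.float64(1.8)], [0, 0, np.float64(-0.042)]]
[[np.float64(-35.5), np.float64(3.5), np.float64(1.8)], [0, 0, np.float64(-0.042)]]
[[np.float64(-35.6), np.float64(2.0), np.float64(1.8)], [0, 0, np.float64(-0.042)]]
[[np.float64(-35.6), np.float64(0.5), np.float64(1.8)], [0, 0, np.float64(-0.042)]]
[[np.float64(-35.6), np.float64(-1.0), np.float64(1.8)], [0, 0, np.float64(-0.042)]]
[[np.float64(-35.5), np.float64(-2.5), np.float64(1.8)], [0, 0, np.float64(-0.042)]]
[[np.float64(-17.7), np.float64(-2.0), np.float64(0.9)], [0, 0, np.float64(-0.021)]]
```

Request:
move_arm:
  series:
    - [[-17,5,1],[0,0,-0.021],0.6]
    - [[-34.4,9.4,2],[0,0,-0.042],0.6]
    - [[-34.7,8,2],[0,0,-0.042],0.5]
    - [[-35,6.4,2],[0,0,-0.042],0.4]
    - [[-35.3,5,2],[0,0,-0.042],0.3]

```text
clock: 6.6
tcp_pos: [0.5598, -0.1819, 0.195]
tcp_rot: [-179.9, 0.0, 61.8]
contact_force: [0.6, -1.0, 0.5]
opening: 0.0596
```

Request:
move_arm:
  series:
    - [[-35.5,3.5,2],[0,0,-0.042],0.3]
    - [[-35.6,2,2],[0,0,-0.042],0.3]
    - [[-35.6,0.5,2],[0,0,-0.042],0.3]
    - [[-35.6,-1,2],[0,0,-0.042],0.3]
    - [[-35.5,-2.5,1],[0,0,-0.042],0.3]

```text
clock: 7.02
tcp_pos: [0.4909, -0.3464, 0.1858]
tcp_rot: [-179.9, -0.0, 73.8]
contact_force: [0.4, -0.6, -0.7]
opening: 0.0599
```

Request:
move_arm:
  series:
    - [[-17.7,-2,0],[0,0,-0.021],0.3]
    - [[0,0,0],[0,0,0],0.3]
    - [[0,0,0],[0,0,0],0.3]

```text
clock: 7.27
tcp_pos: [0.4846, -0.3622, 0.186]
tcp_rot: [-179.9, -0.0, 74.8]
contact_force: [0.5, 0.8, -1.2]
opening: 0.0599
```

```bash
python3 - <<'E'
from h import *
p,d,i=cap('wrist','w5'); s=telemetry.state(); print(s['tcp_pos'],s['tcp_rot'],s['opening'],s['contact_force'])
crop('w5',0,0,512,384,1.5,'w5b')
E
```

```text
[ 0.48510486 -0.36130904  0.18612149] [-1.79930679e+02 -4.24423551e-02  7.48445742e+01] 0.06008456320659816 [-0.1558648   0.22834704  0.32642407]
```

View pics/w5b.png

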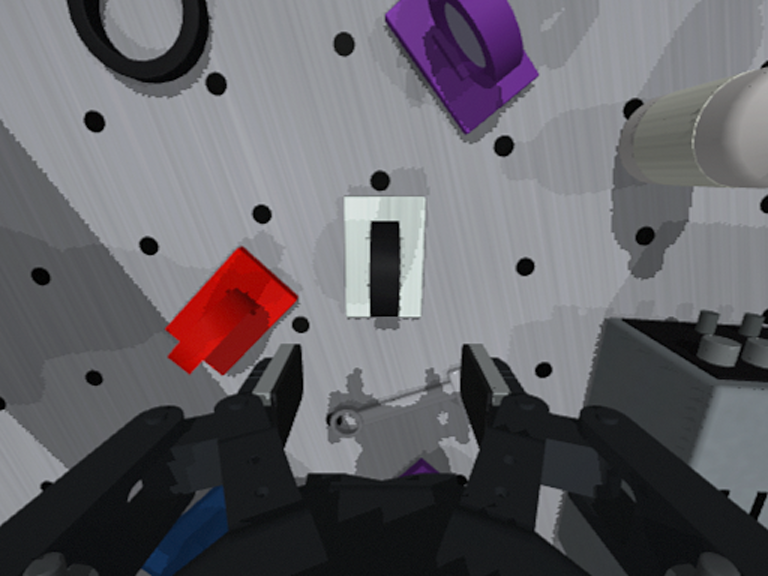

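The mount (aluminium foot, upright black cell) is at about (385,258)/1.5, nearly aligned with the fingers. Zooming to measure.

```bash
python3 - <<'E'
from h import *
crop('w5',215,120,305,225,7,'w5c')
E
```

```text
(no output)
```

View pics/w5c.png

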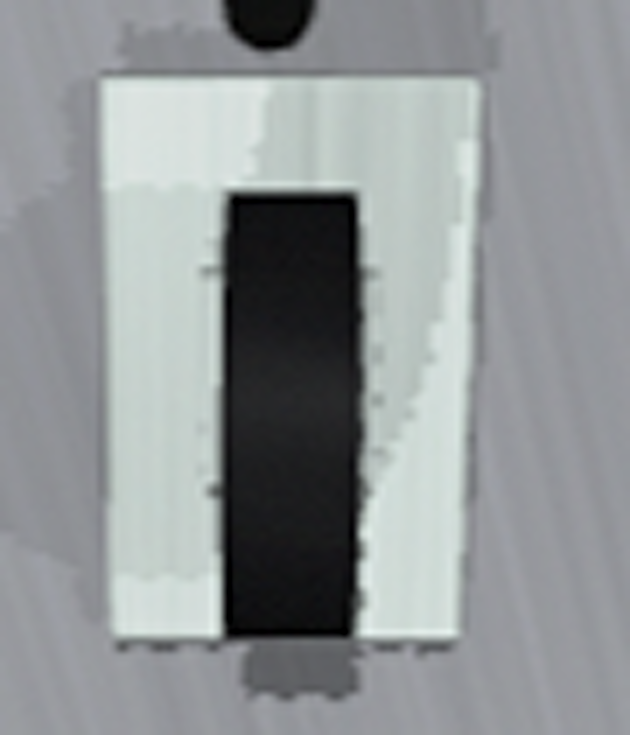

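```bash
python3 - <<'E'
from h import *
i=load('w5')[2]
a=lambda x,y:(215+x/7-.5,120+y/7-.5)
k=np.array([ray(i,*a(*q),.012) for q in [(101,78),(482,78),(459,637),(112,637)]]);print(k.round(4))
print('mid',k.mean(0)); d=(k[0]+k[1]-k[2]-k[3])/2; print('ang',np.degrees(np.arctan2(d[1],d[0])),np.linalg.norm(d),np.linalg.norm(k[0]-k[1]),np.linalg.norm(k[2]-k[3]))
e=(k[1]+k[2]-k[0]-k[3]);print('xang',np.degrees(np.arctan2(e[1],e[0])))
for z,q in [(.08,[(223,400),(361,400)]),(.075,[(223,300),(360,300)])]:
    c=np.array([ray(i,*a(*u),z) for u in q]); print('cell',c.mean(0),np.linalg.norm(c[0]-c[1]))
P,p=cloud('w5'); u,v=a(290,400); print(P[int(v),int(u)]); 
E
```

```text
[[ 0.4716 -0.3029  0.012 ]
 [ 0.5328 -0.3196  0.012 ]
 [ 0.5058 -0.4147  0.012 ]
 [ 0.4451 -0.3982  0.012 ]]
mid [ 0.48881087 -0.35885169  0.012     ]
ang 74.28740274717326 0.09889296918956453 0.06346010703592384 0.0628735832661103
xang -15.208030758217811
cell [ 0.49151316 -0.34921423  0.08      ] 0.018969105016850236
cell [ 0.49486664 -0.33665122  0.075     ] 0.018920071307985717
[ 0.49044766 -0.34870353  0.07813625]
```

```bash
python3 plan.py 0.4888 -0.3589 0.13 74.5 4
```

```text
from [ 0.4851 -0.3613  0.1861] 74.84 d [ 0.0037  0.0024 -0.0561] dpsi -0.34
[[np.float64(0.8), np.float64(0.7), np.float64(14.0)], [0, 0, np.float64(0.002)]]
[[np.float64(0.8), np.float64(0.7), np.float64(14.0)], [0, 0, np.float64(0.002)]]
[[np.float64(0.8), np.float64(0.7), np.float64(14.0)], [0, 0, np.float64(0.002)]]
[[np.float64(0.8), np.float64(0.7), np.float64(14.0)], [0, 0, np.float64(0.002)]]
```

Request:
move_arm:
  series:
    - [[0.8,0.7,14],[0,0,0.002],0.3]
    - [[0.8,0.7,14],[0,0,0.002],0.3]
    - [[0.8,0.7,14],[0,0,0.002],0.3]
    - [[0.8,0.7,14],[0,0,0],0.3]
    - [[0,0,0],[0,0,0],0.3]

```text
clock: 7.73
tcp_pos: [0.4885, -0.3568, 0.1282]
tcp_rot: [-179.8, -0.1, 74.7]
contact_force: [-0.8, -0.3, -0.5]
opening: 0.0596
```

Request:
move_arm:
  series:
    - [[-1,0.4,18],[0,0,0],0.3]
    - [[-1,0.4,18],[0,0,0],0.3]
    - [[0,0,18],[0,0,0],0.3]
    - [[0,0,11],[0,0,0],0.3]
    - [[0,0,0],[0,0,0],0.3]

```text
clock: 8.15
tcp_pos: [0.4887, -0.36, 0.0641]
tcp_rot: [-179.8, -0.1, 74.6]
contact_force: [-0.9, 0.8, 0.5]
opening: 0.0596
```

```bash
python3 st.py
```

```text
{'joints': array([-3.92360e+01,  3.57720e+01,  1.04633e+02,  6.00000e-03,
        3.97770e+01, -2.38640e+01]), 'tcp_pos': array([ 0.489, -0.36 ,  0.064]), 'tcp_rot': array([-1.79835e+02, -7.70000e-02,  7.46230e+01]), 'contact_force': array([-0.895,  0.777,  0.493]), 'torque': array([0.011, 0.028, 0.031]), 'opening': np.float64(0.06)}
```

Request:
move_arm:
  series:
    - [[0,0,0],[0,0,0],0.5]
    - [[0,0,0],[0,0,0],0.65]
    - [[0,0,0],[0,0,0],0.8]
    - [[0,0,0],[0,0,0],0.9]
    - [[0,0,0],[0,0,0],1]
  grip_force: 40

```text
clock: 8.57
tcp_pos: [0.4893, -0.3616, 0.0669]
tcp_rot: [180.0, 0.0, 74.6]
contact_force: [-4.1, 1.6, 6.7]
opening: 0.0188
```

```bash
python3 st.py
```

```text
{'joints': array([-3.93090e+01,  3.55490e+01,  1.04547e+02, -1.20000e-02,
        3.98770e+01, -2.38850e+01]), 'tcp_pos': array([ 0.489, -0.362,  0.067]), 'tcp_rot': array([1.79979e+02, 1.80000e-02, 7.45850e+01]), 'contact_force': array([-4.147,  1.552,  6.655]), 'torque': array([ 0.297,  0.684, -0.053]), 'opening': np.float64(0.019)}
```

Request:
move_arm:
  series:
    - [[0,0,-5],[0,0,0],1]
    - [[0,0,-15],[0,0,0],1]
    - [[0,0,-25],[0,0,0],1]
    - [[0,0,-35],[0,0,0],1]
    - [[0,0,-35],[0,0,0],1]

```text
clock: 8.98
tcp_pos: [0.4888, -0.3609, 0.1819]
tcp_rot: [-179.9, -0.0, 74.6]
contact_force: [1.0, -0.9, -5.3]
opening: 0.0184
```

Request:
move_arm:
  series:
    - [[0,0,-15],[0,0,0],1]
    - [[0,0,0],[0,0,0],1]

```text
clock: 9.15
tcp_pos: [0.4912, -0.3628, 0.2005]
tcp_rot: [179.6, 0.2, 74.6]
contact_force: [0.3, -0.2, -4.4]
opening: 0.0187
```

```bash
python3 - <<'E'
from h import *
p,d,i=cap('wrist','w6')
crop('w6',0,0,512,384,1.5,'w6b')
E
python3 st.py; python3 plan.py 0.6036 0.0840 0.195 99.4 15
```

```text
{'joints': array([-3.9300e+01,  2.5991e+01,  9.9043e+01,  3.0000e-03,  5.4740e+01,
       -2.3888e+01]), 'tcp_pos': array([ 0.49 , -0.362,  0.198]), 'tcp_rot': array([1.79793e+02, 8.90000e-02, 7.45870e+01]), 'contact_force': array([ 0.141,  0.037, -5.733]), 'torque': array([-0.036,  0.054, -0.01 ]), 'opening': np.float64(0.019)}
from [ 0.4902 -0.3621  0.1979] 74.59 d [ 0.1134  0.4461 -0.0029] dpsi 24.81
[[np.float64(16.4), np.float64(-0.3), np.float64(0.1)], [0, 0, np.float64(-0.015)]]
[[np.float64(32.9), np.float64(-0.2), np.float64(0.2)], [0, 0, np.float64(-0.031)]]
[[np.float64(32.9), np.float64(0.9), np.float64(0.2)], [0, 0, np.float64(-0.031)]]
[[np.float64(32.8), np.float64(1.9), np.float64(0.2)], [0, 0, np.float64(-0.031)]]
[[np.float64(32.7), np.float64(2.9), np.float64(0.2)], [0, 0, np.float64(-0.031)]]
[[np.float64(32.6), np.float64(3.9), np.float64(0.2)], [0, 0, np.float64(-0.031)]]
[[np.float64(32.5), np.float64(4.9), np.float64(0.2)], [0, 0, np.float64(-0.031)]]
[[np.float64(32.3), np.float64(5.9), np.float64(0.2)], [0, 0, np.float64(-0.031)]]
[[np.float64(32.1), np.float64(6.9), np.float64(0.2)], [0, 0, np.float64(-0.031)]]
[[np.float64(31.9), np.float64(7.9), np.float64(0.2)], [0, 0, np.float64(-0.031)]]
[[np.float64(31.7), np.float64(8.9), np.float64(0.2)], [0, 0, np.float64(-0.031)]]
[[np.float64(31.4), np.float64(9.9), np.float64(0.2)], [0, 0, np.float64(-0.031)]]
[[np.float64(31.0), np.float64(10.8), np.float64(0.2)], [0, 0, np.float64(-0.031)]]
[[np.float64(30.7), np.float64(11.8), np.float64(0.2)], [0, 0, np.float64(-0.031)]]
[[np.float64(15.2), np.float64(6.4), np.float64(0.1)], [0, 0, np.float64(-0.015)]]
```

View pics/w6b.png

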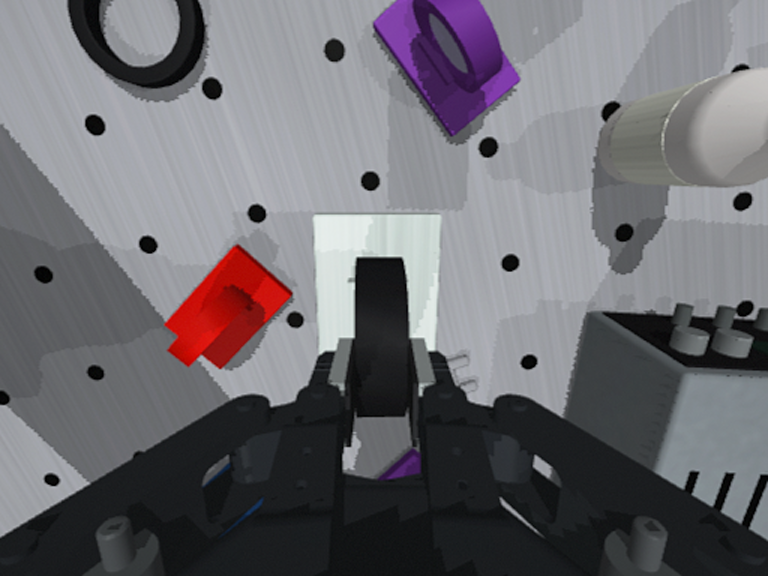

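```bash
python3 - <<'E'
from h import *
i=load('w6')[2]; s=telemetry.state(); T=R.from_euler('xyz',s['tcp_rot'],degrees=True).as_matrix(); t=s['tcp_pos']
crop('w6',200,130,305,290,4.5,'w6c')
for q in [(314,213),(441,213),(318,300),(440,300)]:
    r=ray(i,q[0]/1.5-.5,q[1]/1.5-.5,t[2]-.055); print(((r-t)@T*1000).round(1))
E
```

```text
[ 51.7 -31.3  54.8]
[51.7 32.  55. ]
[  6.2 -31.3  54.9]
[ 6.1 33.4 55.1]
```

View pics/w6c.png

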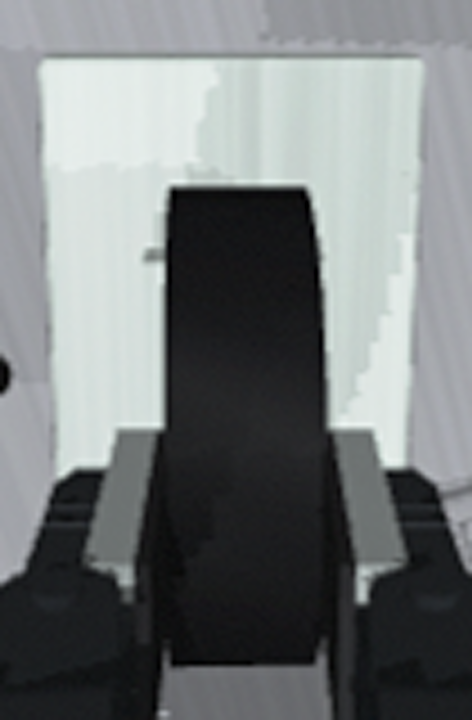

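Request:
move_arm:
  series:
    - [[16,0,0],[0,0,-0.015],1]
    - [[32.9,0,0],[0,0,-0.031],1]
    - [[32.9,0.9,0],[0,0,-0.031],1]
    - [[32.8,1.9,0],[0,0,-0.031],1]
    - [[32.7,2.9,0],[0,0,-0.031],1]

```text
clock: 9.62
tcp_pos: [0.5253, -0.2164, 0.1939]
tcp_rot: [-179.8, -0.1, 82.6]
contact_force: [0.2, -0.1, -5.6]
opening: 0.0186
```

Request:
move_arm:
  series:
    - [[32.6,3.9,0],[0,0,-0.031],1]
    - [[32.5,4.9,0],[0,0,-0.031],1]
    - [[32.3,5.9,0],[0,0,-0.031],1]
    - [[32.1,6.9,0],[0,0,-0.031],1]
    - [[31.9,7.9,0],[0,0,-0.031],1]

```text
clock: 10.03
tcp_pos: [0.5656, -0.0573, 0.1939]
tcp_rot: [-179.8, -0.0, 91.5]
contact_force: [1.4, -0.9, -4.9]
opening: 0.019
```

Request:
move_arm:
  series:
    - [[31.7,8.9,0],[0,0,-0.031],1]
    - [[31.4,9.9,0],[0,0,-0.031],1]
    - [[31,10.8,0],[0,0,-0.031],1]
    - [[25,10,0],[0,0,-0.031],1]
    - [[12,5,0],[0,0,-0.015],1]

```text
clock: 10.45
tcp_pos: [0.6005, 0.0782, 0.1938]
tcp_rot: [-179.9, -0.1, 99.6]
contact_force: [-0.2, -0.8, -6.5]
opening: 0.0189
```

```bash
python3 st.py
```

```text
{'joints': array([ 4.5260e+00,  2.6132e+01,  9.9472e+01,  5.0000e-02,  5.4538e+01,
       -5.1160e+00]), 'tcp_pos': array([0.601, 0.078, 0.194]), 'tcp_rot': array([-1.79862e+02, -5.30000e-02,  9.96130e+01]), 'contact_force': array([-0.203, -0.754, -6.518]), 'torque': array([-0.187,  0.003,  0.035]), 'opening': np.float64(0.019)}
```

```bash
python3 - <<'E'
from h import *
p,d,i=cap('wrist','w7')
crop('w7',0,0,512,384,1.5,'w7b')
E
python3 st.py; python3 plan.py 0.6035 0.0820 0.13 99.4 5
```

```text
{'joints': array([ 4.5870e+00,  2.6147e+01,  9.9428e+01,  7.7000e-02,  5.4543e+01,
       -5.1190e+00]), 'tcp_pos': array([0.601, 0.079, 0.194]), 'tcp_rot': array([-1.79888e+02, -7.30000e-02,  9.96610e+01]), 'contact_force': array([-0.221,  1.643, -5.989]), 'torque': array([-0.012,  0.   , -0.005]), 'opening': np.float64(0.019)}
from [0.6009 0.079  0.1939] 99.66 d [ 0.0026  0.003  -0.0639] dpsi -0.26
[[np.float64(0.3), np.float64(0.4), np.float64(8.0)], [0, 0, np.float64(0.001)]]
[[np.float64(0.6), np.float64(0.8), np.float64(16.0)], [0, 0, np.float64(0.001)]]
[[np.float64(0.6), np.float64(0.8), np.float64(16.0)], [0, 0, np.float64(0.001)]]
[[np.float64(0.6), np.float64(0.8), np.float64(16.0)], [0, 0, np.float64(0.001)]]
[[np.float64(0.3), np.float64(0.4), np.float64(8.0)], [0, 0, np.float64(0.001)]]
```

View pics/w7b.png

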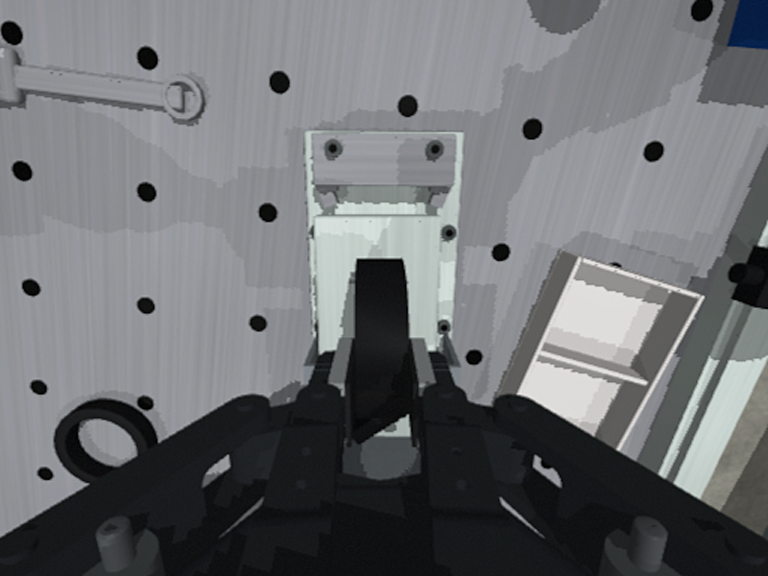

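Request:
move_arm:
  series:
    - [[0.3,0.4,8],[0,0,0.002],1]
    - [[0.6,0.8,16],[0,0,0.002],1]
    - [[0.6,0.8,16],[0,0,0],1]
    - [[0.6,0.8,16],[0,0,0],1]
    - [[0.3,0.4,8],[0,0,0],1]

```text
clock: 10.92
tcp_pos: [0.6019, 0.0767, 0.1286]
tcp_rot: [-179.8, -0.0, 99.1]
contact_force: [-0.3, -0.5, -5.3]
opening: 0.0186
```

Request:
move_arm:
  series:
    - [[0,0,0],[0,0,0],1]
    - [[0,0,0],[0,0,0],1]

```text
clock: 11.08
tcp_pos: [0.6033, 0.0771, 0.1311]
tcp_rot: [-179.9, -0.0, 99.1]
contact_force: [0.2, 0.1, -4.6]
opening: 0.0188
```

```bash
python3 - <<'E'
from h import *
p,d,i=cap('wrist','w8')
crop('w8',190,90,320,240,5,'w8b')
E
python3 st.py
```

```text
{'joints': array([ 4.4350e+00,  3.0536e+01,  1.0217e+02, -4.0000e-03,  4.7311e+01,
       -4.6940e+00]), 'tcp_pos': array([0.604, 0.077, 0.132]), 'tcp_rot': array([-1.79983e+02,  1.00000e-03,  9.91320e+01]), 'contact_force': array([ 0.852,  0.006, -4.613]), 'torque': array([-0.009, -0.049,  0.018]), 'opening': np.float64(0.019)}
```

View pics/w8b.png

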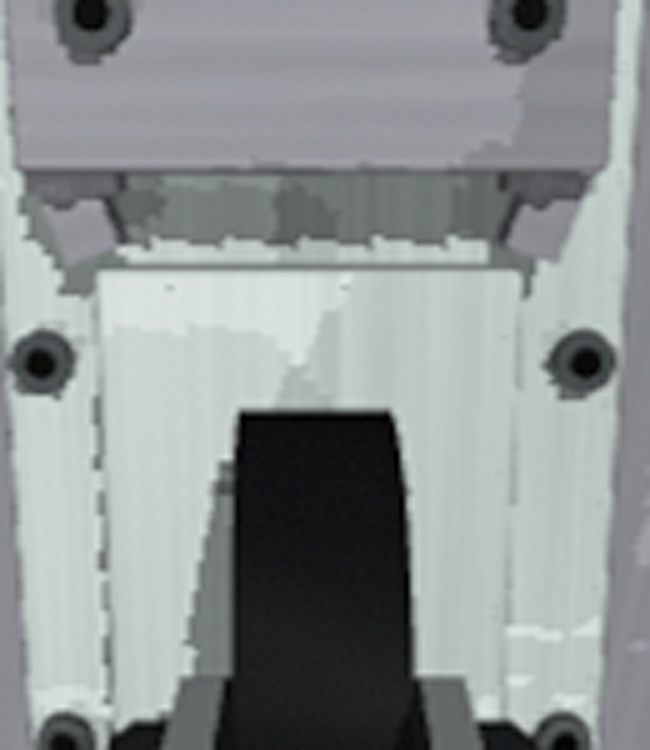

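```bash
python3 - <<'E'
from h import *
i=load('w8')[2]; s=telemetry.state(); T=R.from_euler('xyz',s['tcp_rot'],degrees=True).as_matrix(); t=s['tcp_pos']; print(t)
def m(n,q,z):
    r=ray(i,190+q[0]/5-.5,90+q[1]/5-.5,z); l=((r-t)@T*1000); print(n,l.round(1),r.round(4)); return l
for n,A,B,z in [('block',(18,167),(605,171),.046),('foot',(98,268),(522,271),t[2]-.055),('cheek',(122,240),(492,240),.020)]:
    a=m(n,A,z);b=m(n,B,z); print('  mid',((a+b)/2).round(1),'w',np.linalg.norm(a-b).round(1),'ang',np.degrees(np.arctan2(b[0]-a[0],b[1]-a[1])).round(2))
a=m('plateL',(5,200),.02);b=m('plateL',(30,700),.02);print(np.degrees(np.arctan2(b[1]-a[1],a[0]-b[0])))
a=m('plateR',(637,100),.02);b=m('plateR',(603,690),.02);print(np.degrees(np.arctan2(b[1]-a[1],a[0]-b[0])))
E
```

```text
[0.60389402 0.07721719 0.13186576]
block [ 64.3 -49.9  85.9] [0.5444 0.1328 0.046 ]
block [63.6 48.1 85.8] [0.6412 0.1477 0.046 ]
  mid [64.  -0.9 85.9] w 98.0 ang -0.38
foot [ 50.8 -32.2  55. ] [0.564  0.1222 0.0769]
foot [50.3 30.3 55. ] [0.6258 0.1317 0.0769]
  mid [50.5 -1.  55. ] w 62.6 ang -0.4
cheek [ 50.2 -36.9 111.9] [0.5594 0.1209 0.02  ]
cheek [ 50.2  32.8 111.9] [0.6283 0.132  0.02  ]
  mid [ 50.2  -2.  111.9] w 69.7 ang -0.0
plateL [ 57.6 -58.5 111.9] [0.537  0.1247 0.02  ]
plateL [-43.9 -60.  111.9] [0.5516 0.0243 0.02  ]
-0.8472438667807114
plateR [ 75.4  58.5 111.8] [0.6497 0.161  0.02  ]
plateR [-41.7  59.1 111.8] [0.6688 0.0455 0.02  ]
0.2901501076539398
```

Request:
move_arm:
  series:
    - [[3,0,10],[0,0,0],1]
    - [[3,0,12],[0,0,0],1]
    - [[0,0,12],[0,0,0],1]
    - [[0,0,4],[0,0,0],1]
    - [[0,0,0],[0,0,0],1]

```text
clock: 11.55
tcp_pos: [0.6019, 0.0836, 0.092]
tcp_rot: [-179.8, -0.0, 99.2]
contact_force: [0.1, -0.1, -5.5]
opening: 0.0186
```

```bash
python3 - <<'E'
from h import *
p,d,i=cap('wrist','w9')
crop('w9',190,90,320,240,5,'w9b')
E
python3 st.py
```

```text
{'joints': array([ 5.04600e+00,  3.34920e+01,  1.03667e+02,  1.00000e-03,
        4.29370e+01, -4.13100e+00]), 'tcp_pos': array([0.602, 0.084, 0.093]), 'tcp_rot': array([-1.79904e+02, -7.00000e-03,  9.91760e+01]), 'contact_force': array([ 0.513,  0.29 , -5.046]), 'torque': array([-0.043,  0.006, -0.028]), 'opening': np.float64(0.018)}
```

View pics/w9b.png

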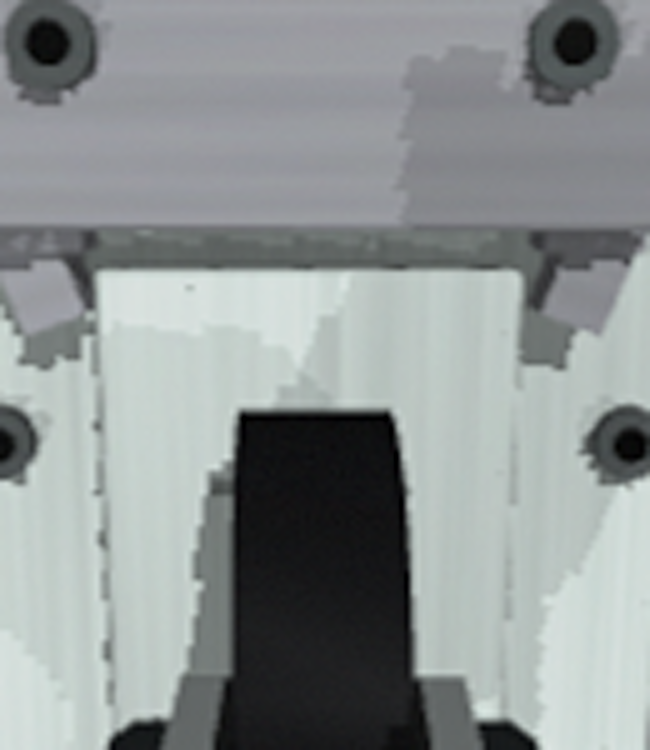

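Request:
move_arm:
  series:
    - [[0,0.4,2],[0,0,0],1]
    - [[0,0,2],[0,0,0],1]
    - [[0,0,0],[0,0,0],1]

```text
clock: 11.85
tcp_pos: [0.6035, 0.0836, 0.0898]
tcp_rot: [180.0, 0.0, 99.2]
contact_force: [0.1, -0.1, -5.2]
opening: 0.0188
```

Request:
move_arm:
  series:
    - [[0,0,1],[0,0,0],1]
    - [[0,0,0],[0,0,0],1]

```text
clock: 12.02
tcp_pos: [0.6035, 0.0836, 0.0889]
tcp_rot: [180.0, 0.0, 99.2]
contact_force: [-0.3, 0.1, -4.6]
opening: 0.0185
```

Request:
move_arm:
  series:
    - [[0,0,1],[0,0,0],1]
    - [[0,0,0],[0,0,0],1]

```text
clock: 12.18
tcp_pos: [0.6034, 0.0837, 0.0878]
tcp_rot: [180.0, -0.0, 99.2]
contact_force: [-1.2, -0.0, -5.3]
opening: 0.0187
```

Request:
move_arm:
  series:
    - [[0,0,0.7],[0,0,0],1]
    - [[0,0,0],[0,0,0],1]

```text
clock: 12.35
tcp_pos: [0.6034, 0.0835, 0.0872]
tcp_rot: [180.0, 0.0, 99.2]
contact_force: [-0.0, -1.3, -2.8]
opening: 0.0188
```

Request:
move_arm:
  series:
    - [[0,0,0.3],[0,0,0],1]
    - [[2,0,0],[0,0,0],1]
    - [[3,0,0],[0,0,0],1]
    - [[3,0,0],[0,0,0],1]
    - [[0,0,0],[0,0,0],1]

```text
clock: 12.77
tcp_pos: [0.6024, 0.0919, 0.0871]
tcp_rot: [180.0, 0.0, 99.2]
contact_force: [0.0, -3.1, 0.8]
opening: 0.0188
```

```bash
python3 st.py
```

```text
{'joints': array([ 5.82200e+00,  3.39650e+01,  1.03821e+02, -6.00000e-03,
        4.21710e+01, -3.35000e+00]), 'tcp_pos': array([0.602, 0.092, 0.087]), 'tcp_rot': array([1.79957e+02, 7.00000e-03, 9.91770e+01]), 'contact_force': array([ 0.009, -3.083,  0.797]), 'torque': array([-0.553, -0.105, -0.1  ]), 'opening': np.float64(0.019)}
```

Request:
move_arm:
  series:
    - [[2,0,0],[0,0,0],1]
    - [[2.5,0,0],[0,0,0],1]
    - [[2.5,0,0],[0,0,0],1]
    - [[1,0,0],[0,0,0],1]
    - [[0,0,0],[0,0,0],1]

```text
clock: 13.18
tcp_pos: [0.601, 0.0994, 0.0871]
tcp_rot: [180.0, 0.0, 99.2]
contact_force: [-1.5, -7.0, 4.3]
opening: 0.0189
```

```bash
python3 - <<'E'
from h import *
p,d,i=cap('wrist','w10')
crop('w10',190,90,320,240,5,'w10b')
E
python3 st.py
```

```text
{'joints': array([ 6.54500e+00,  3.39660e+01,  1.03828e+02, -2.70000e-02,
        4.21890e+01, -2.62100e+00]), 'tcp_pos': array([0.601, 0.099, 0.087]), 'tcp_rot': array([1.79983e+02, 1.90000e-02, 9.91860e+01]), 'contact_force': array([-0.509, -6.32 ,  4.945]), 'torque': array([-1.094,  0.071, -0.045]), 'opening': np.float64(0.019)}
```

View pics/w10b.png

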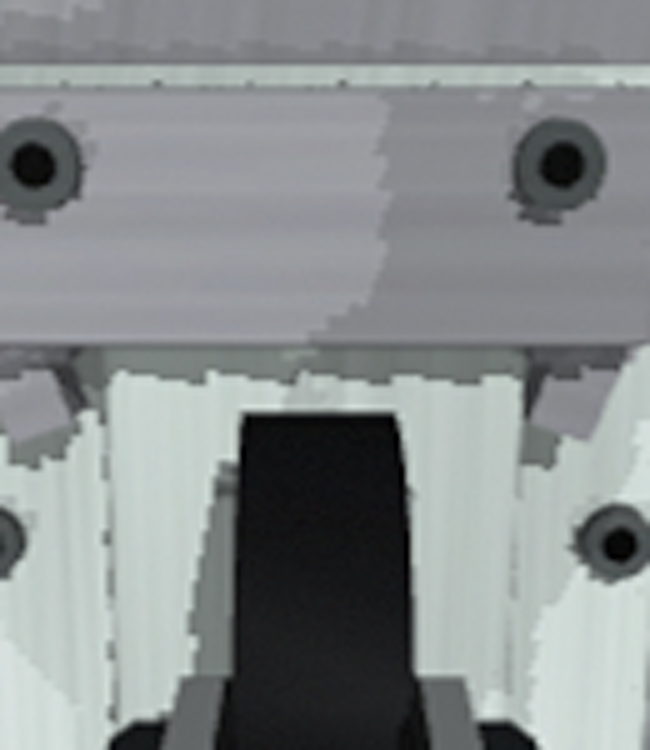

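Request:
move_arm:
  series:
    - [[1,-0.5,-0.3],[0,0,0],1]
    - [[1,-0.5,0],[0,0,0],1]
    - [[1,0,0],[0,0,0],1]
    - [[0.5,0,0],[0,0,0],1]
    - [[0,0,0],[0,0,0],1]

```text
clock: 13.65
tcp_pos: [0.5993, 0.1026, 0.0873]
tcp_rot: [-180.0, 0.0, 99.2]
contact_force: [-1.2, -6.9, 5.2]
opening: 0.0191
```

```bash
python3 st.py
```

```text
{'joints': array([ 6.87000e+00,  3.38860e+01,  1.03961e+02, -3.20000e-02,
        4.21550e+01, -2.29300e+00]), 'tcp_pos': array([0.599, 0.103, 0.087]), 'tcp_rot': array([-1.79997e+02,  2.10000e-02,  9.91860e+01]), 'contact_force': array([-1.193, -6.899,  5.209]), 'torque': array([-1.196,  0.118, -0.038]), 'opening': np.float64(0.019)}
```

Request:
move_arm:
  series:
    - [[0.5,0,-0.3],[0,0,0],1]
    - [[0.5,0,0],[0,0,0],1]
    - [[0,0,0],[0,0,0],1]

```text
clock: 13.9
tcp_pos: [0.599, 0.104, 0.0872]
tcp_rot: [-180.0, -0.0, 99.2]
contact_force: [-0.1, -1.9, -1.7]
opening: 0.0188
```

Request:
move_arm:
  series:
    - [[0.5,0,0],[0,0,0],1]
    - [[0.5,0,0],[0,0,0],1]
    - [[0,0,0],[0,0,0],1]

```text
clock: 14.15
tcp_pos: [0.5989, 0.1048, 0.0873]
tcp_rot: [-180.0, -0.0, 99.2]
contact_force: [-0.4, -2.6, -1.6]
opening: 0.0187
```

```bash
python3 - <<'E'
from h import *
p,d,i=cap('wrist','w11')
crop('w11',190,90,320,240,5,'w11b')
E
python3 st.py
```

```text
{'joints': array([ 7.06800e+00,  3.38860e+01,  1.03953e+02,  2.00000e-03,
        4.21710e+01, -2.10500e+00]), 'tcp_pos': array([0.599, 0.105, 0.087]), 'tcp_rot': array([-1.7999e+02, -2.0000e-03,  9.9172e+01]), 'contact_force': array([-0.058, -2.708, -1.337]), 'torque': array([-0.451,  0.068,  0.04 ]), 'opening': np.float64(0.019)}
```

View pics/w11b.png

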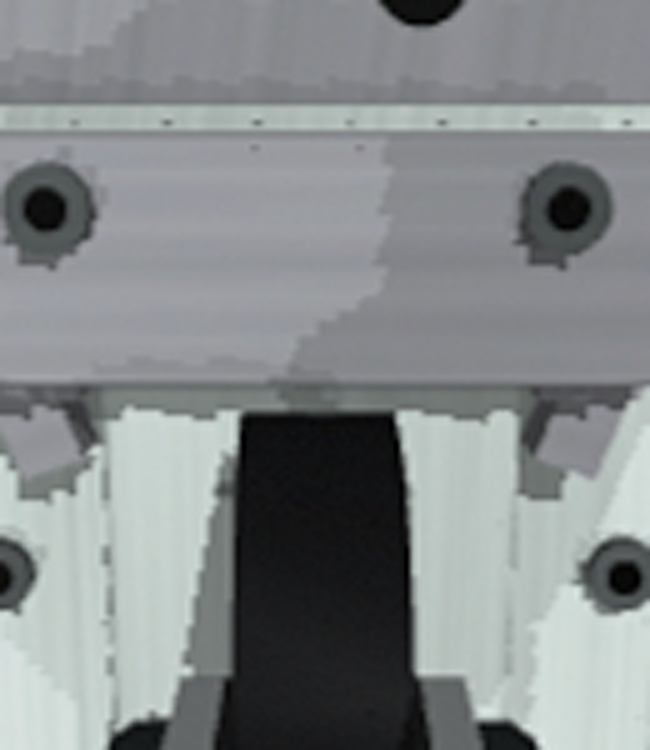

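```bash
python3 - <<'E'
from h import *
i=load('w11')[2]; s=telemetry.state(); T=R.from_euler('xyz',s['tcp_rot'],degrees=True).as_matrix(); t=s['tcp_pos']; print(t)
for q in [(60,383),(550,384)]:
    r=ray(i,190+q[0]/5-.5,90+q[1]/5-.5,.046); print(((r-t)@T*1000).round(1))
E
```

```text
[0.59891875 0.1047954  0.08731008]
[ 36.1 -35.6  41.3]
[35.9 33.7 41.3]
```

Request:
move_arm:
  series:
    - [[0.5,0,0],[0,0,0],1]
    - [[0,0,0],[0,0,0],1]
    - [[0,0,0],[0,0,0],1]

```text
clock: 14.45
tcp_pos: [0.5989, 0.1051, 0.0875]
tcp_rot: [180.0, 0.0, 99.2]
contact_force: [-0.5, -5.2, 1.0]
opening: 0.0187
```

Request:
move_arm:
  series:
    - [[0.5,0,0],[0,0,0],1]
    - [[0,0,0],[0,0,0],1]
    - [[0,0,0],[0,0,0],1]

```text
clock: 14.7
tcp_pos: [0.5989, 0.1054, 0.0876]
tcp_rot: [180.0, 0.0, 99.2]
contact_force: [-0.8, -6.7, 2.5]
opening: 0.019
```

Request:
move_arm:
  series:
    - [[-0.6,0,0],[0,0,0],1]
    - [[0,0,0],[0,0,0],0.8]
    - [[0,0,0],[0,0,0],0.6]
    - [[0,0,0],[0,0,0],0.5]
    - [[0,0,0],[0,0,0],0.5]

```text
clock: 15.12
tcp_pos: [0.5991, 0.1054, 0.0875]
tcp_rot: [180.0, -0.0, 99.2]
contact_force: [0.4, 0.0, 0.2]
opening: 0.0426
```

```bash
python3 st.py
```

```text
{'joints': array([ 7.11500e+00,  3.38770e+01,  1.03935e+02,  2.50000e-02,
        4.21640e+01, -2.06900e+00]), 'tcp_pos': array([0.599, 0.105, 0.087]), 'tcp_rot': array([ 1.79975e+02, -1.60000e-02,  9.91660e+01]), 'contact_force': array([0.394, 0.007, 0.242]), 'torque': array([-0.017,  0.022,  0.002]), 'opening': np.float64(0.043)}
```

Released with no residual force. Raise straight up, then go to the knob (bar at 47°).

Request:
move_arm:
  series:
    - [[0,0,-8],[0,0,0],0.5]
    - [[0,0,-20],[0,0,0],0.5]
    - [[0,0,-30],[0,0,0],0.5]
    - [[0,0,-30],[0,0,0],0.5]
    - [[0,0,-15],[0,0,0],0.5]

```text
clock: 15.53
tcp_pos: [0.6002, 0.1055, 0.1944]
tcp_rot: [179.8, 0.0, 99.2]
contact_force: [1.3, 0.5, -0.3]
opening: 0.0428
```

```bash
python3 plan.py 0.6217 -0.0339 0.19 47 10;  python3 - <<'E'
from h import *
p,d,i=cap('wrist','w12')
crop('w12',0,0,512,384,1.5,'w12b')
E
```

```text
from [0.6002 0.1055 0.1944] 99.17 d [ 0.0215 -0.1394 -0.0044] dpsi -52.17
[[np.float64(-7.8), np.float64(-0.1), np.float64(0.2)], [0, 0, np.float64(0.051)]]
[[np.float64(-15.7), np.float64(0.7), np.float64(0.5)], [0, 0, np.float64(0.101)]]
[[np.float64(-15.5), np.float64(2.3), np.float64(0.5)], [0, 0, np.float64(0.101)]]
[[np.float64(-15.2), np.float64(3.8), np.float64(0.5)], [0, 0, np.float64(0.101)]]
[[np.float64(-14.7), np.float64(5.3), np.float64(0.5)], [0, 0, np.float64(0.101)]]
[[np.float64(-14.1), np.float64(6.8), np.float64(0.5)], [0, 0, np.float64(0.101)]]
[[np.float64(-13.4), np.float64(8.2), np.float64(0.5)], [0, 0, np.float64(0.101)]]
[[np.float64(-12.5), np.float64(9.5), np.float64(0.5)], [0, 0, np.float64(0.101)]]
[[np.float64(-11.4), np.float64(10.7), np.float64(0.5)], [0, 0, np.float64(0.101)]]
[[np.float64(-5.2), np.float64(5.9), np.float64(0.2)], [0, 0, np.float64(0.051)]]
```

View pics/w12b.png

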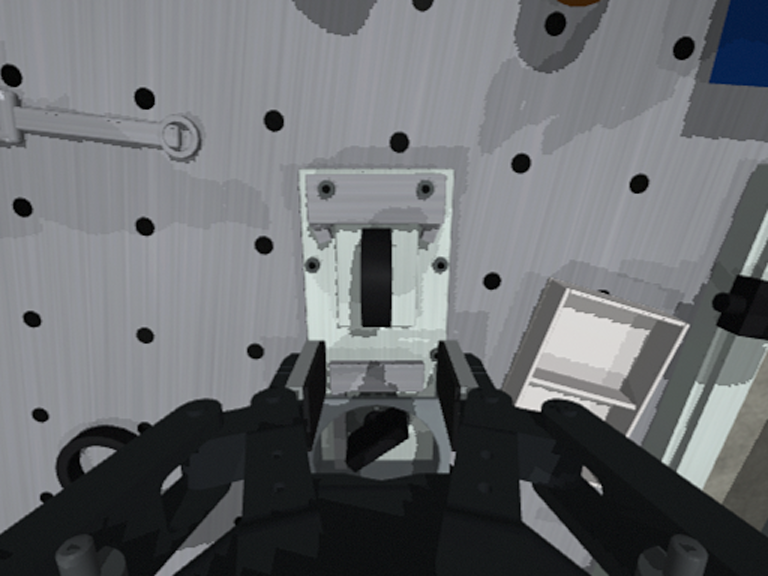

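Request:
move_arm:
  series:
    - [[-8,0,0],[0,0,0.051],0.6]
    - [[-15.7,0.7,0.5],[0,0,0.101],0.6]
    - [[-15.5,2.3,0.5],[0,0,0.101],0.6]
    - [[-15.2,3.8,0.5],[0,0,0.101],0.6]
    - [[-14.7,5.3,0.5],[0,0,0.101],0.6]

```text
clock: 16.0
tcp_pos: [0.6098, 0.0348, 0.1889]
tcp_rot: [180.0, -0.0, 72.8]
contact_force: [0.8, 0.7, 0.1]
opening: 0.034
```

Request:
move_arm:
  series:
    - [[-14.1,6.8,0.5],[0,0,0.101],0.6]
    - [[-13.4,8.2,0.5],[0,0,0.101],0.6]
    - [[-12.5,9.5,0.5],[0,0,0.101],0.6]
    - [[-11.4,10.7,0.5],[0,0,0.101],0.6]
    - [[-5.2,5.9,0],[0,0,0.051],0.6]

```text
clock: 16.42
tcp_pos: [0.6208, -0.0359, 0.1867]
tcp_rot: [180.0, -0.0, 46.6]
contact_force: [0.7, 0.7, -0.0]
opening: 0.0343
```

Request:
move_arm:
  series:
    - [[0,0,0],[0,0,0],0.6]
    - [[0,0,0],[0,0,0],0.6]

```text
clock: 16.58
tcp_pos: [0.6206, -0.0345, 0.1866]
tcp_rot: [180.0, -0.0, 47.1]
contact_force: [-0.4, -0.4, -0.1]
opening: 0.0345
```

```bash
python3 plan.py 0.6217 -0.0339 0.12 47 4;  python3 - <<'E'
from h import *
p,d,i=cap('wrist','w13')
crop('w13',0,0,512,384,1.5,'w13b')
crop('w13',180,105,320,240,5.5,'w13c')
E
```

```text
from [ 0.6206 -0.0345  0.1866] 47.1 d [ 0.0011  0.0006 -0.0666] dpsi -0.1
[[np.float64(0.3), np.float64(0.1), np.float64(16.7)], [0, 0, np.float64(0.0)]]
[[np.float64(0.3), np.float64(0.1), np.float64(16.7)], [0, 0, np.float64(0.0)]]
[[np.float64(0.3), np.float64(0.1), np.float64(16.7)], [0, 0, np.float64(0.0)]]
[[np.float64(0.3), np.float64(0.1), np.float64(16.7)], [0, 0, np.float64(0.0)]]
```

View pics/w13b.png

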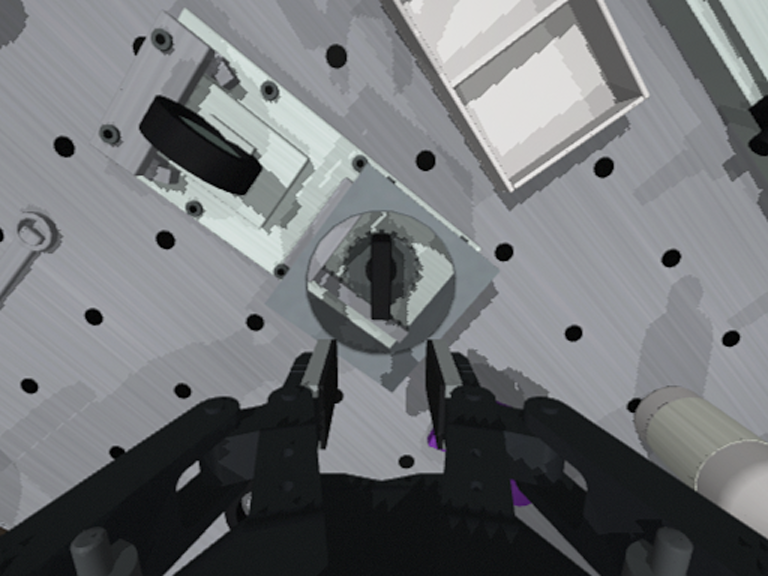

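View pics/w13c.png

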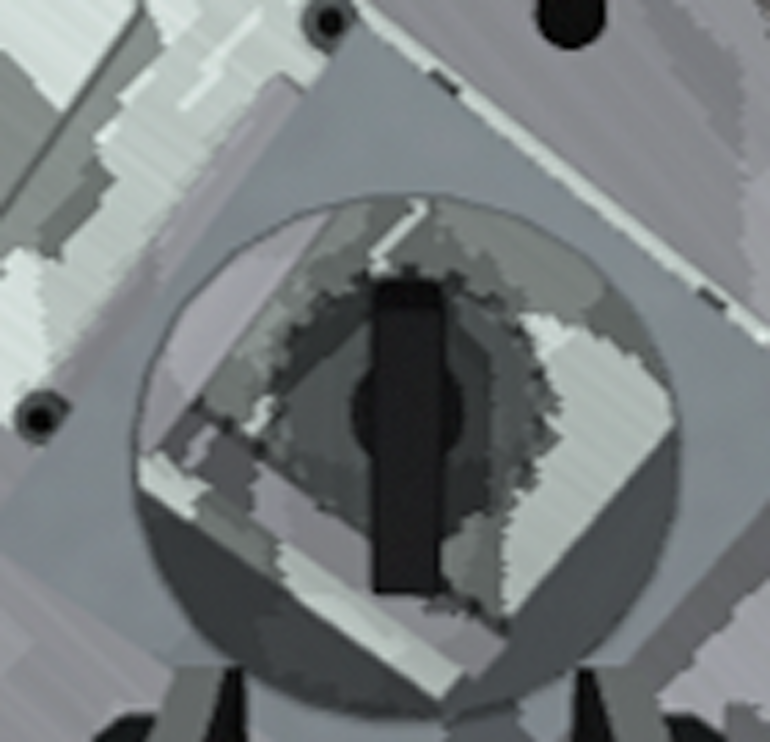

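The bar is vertical in the image, centred at column 408 of the crop, exactly midway between the fingers (242/575).

Request:
move_arm:
  series:
    - [[0.5,0,15],[0,0,0],0.6]
    - [[0.5,0,25],[0,0,0],0.6]
    - [[0,0,25],[0,0,0],0.6]
    - [[0,0,15],[0,0,0],0.6]
    - [[0,0,0],[0,0,0],0.6]

```text
clock: 17.05
tcp_pos: [0.6191, -0.0326, 0.1034]
tcp_rot: [-179.8, 0.2, 47.2]
contact_force: [-1.0, 0.5, -0.1]
opening: 0.0343
```

```bash
python3 plan.py 0.6217 -0.0339 0.0635 47 3
```

```text
from [ 0.6191 -0.0326  0.1034] 47.18 d [ 0.0026 -0.0013 -0.0399] dpsi -0.18
[[np.float64(0.3), np.float64(0.9), np.float64(13.3)], [0, 0, np.float64(0.001)]]
[[np.float64(0.3), np.float64(0.9), np.float64(13.3)], [0, 0, np.float64(0.001)]]
[[np.float64(0.3), np.float64(0.9), np.float64(13.3)], [0, 0, np.float64(0.001)]]
```

Request:
move_arm:
  series:
    - [[0,0,14],[0,0,0],0.6]
    - [[0,0,14],[0,0,0],0.6]
    - [[0,0,11],[0,0,0],0.6]
    - [[0,0,0],[0,0,0],0.6]
    - [[0,0,0],[0,0,0],0.6]

```text
clock: 17.47
tcp_pos: [0.6212, -0.0334, 0.0677]
tcp_rot: [-180.0, 0.0, 47.1]
contact_force: [0.3, -0.2, 0.6]
opening: 0.0343
```

```bash
python3 plan.py 0.6217 -0.0339 0.0635 47 1
```

```text
from [ 0.6212 -0.0334  0.0677] 47.08 d [ 0.0005 -0.0005 -0.0042] dpsi -0.08
[[np.float64(-0.0), np.float64(0.7), np.float64(4.2)], [0, 0, np.float64(0.001)]]
```

Request:
move_arm:
  series:
    - [[0,0.3,4],[0,0,0],0.6]
    - [[0,0,0],[0,0,0],0.75]
    - [[0,0,0],[0,0,0],0.95]
    - [[0,0,0],[0,0,0],1]
    - [[0,0,0],[0,0,0],1]
  grip_force: 30

```text
clock: 17.88
tcp_pos: [0.6212, -0.0335, 0.064]
tcp_rot: [-180.0, -0.0, 47.0]
contact_force: [-3.8, 4.6, 4.2]
opening: 0.0124
```

```bash
python3 st.py
```

```text
{'joints': array([-5.89500e+00,  3.66150e+01,  1.02685e+02,  4.20000e-02,
        4.07210e+01,  3.70530e+01]), 'tcp_pos': array([ 0.621, -0.033,  0.064]), 'tcp_rot': array([-1.79967e+02, -1.00000e-02,  4.70200e+01]), 'contact_force': array([-3.758,  4.602,  4.193]), 'torque': array([ 0.858,  0.513, -0.053]), 'opening': np.float64(0.012)}
```

Request:
move_arm:
  series:
    - [[0,-0.2,0],[0,0,0.05],1]
    - [[0,0,0],[0,0,0.08],1]
    - [[0,0,0],[0,0,0.08],1]
    - [[0,0,0],[0,0,0.08],1]
    - [[0,0,0],[0,0,0.08],1]

```text
clock: 18.3
tcp_pos: [0.6216, -0.034, 0.064]
tcp_rot: [180.0, -0.0, 25.6]
contact_force: [-0.1, -2.6, 0.5]
opening: 0.0124
```

```bash
python3 st.py
```

```text
{'joints': array([-5.9110e+00,  3.6616e+01,  1.0268e+02, -1.5000e-02,  4.0661e+01,
        5.8485e+01]), 'tcp_pos': array([ 0.622, -0.034,  0.064]), 'tcp_rot': array([ 1.79969e+02, -3.20000e-02,  2.56150e+01]), 'contact_force': array([-0.111, -2.564,  0.517]), 'torque': array([-0.404, -0.018,  0.165]), 'opening': np.float64(0.012)}
```

Request:
move_arm:
  series:
    - [[0,0,0],[0,0,0.08],1]
    - [[0,0,0],[0,0,0.08],1]
    - [[0,0,0],[0,0,0.08],1]
    - [[0,0,0],[0,0,0.08],1]
    - [[0,0,0],[0,0,0.08],1]

```text
clock: 18.72
tcp_pos: [0.6219, -0.0347, 0.0641]
tcp_rot: [179.9, -0.1, 2.7]
contact_force: [-0.0, -9.7, -0.3]
opening: 0.0127
```

```bash
python3 st.py
```

```text
{'joints': array([-5.94800e+00,  3.66180e+01,  1.02666e+02, -7.70000e-02,
        4.06400e+01,  8.14020e+01]), 'tcp_pos': array([ 0.622, -0.035,  0.064]), 'tcp_rot': array([ 1.79939e+02, -6.70000e-02,  2.70800e+00]), 'contact_force': array([-0.015, -9.667, -0.262]), 'torque': array([-1.534, -0.069,  0.143]), 'opening': np.float64(0.013)}
```

Request:
move_arm:
  series:
    - [[0,0.3,0],[0,0,0.08],1]
    - [[0,0,0],[0,0,0.08],1]
    - [[0,0,0],[0,0,0.08],1]
    - [[0,0,0],[0,0,0.08],1]
    - [[0,0,0],[0,0,0.06],1]

```text
clock: 19.13
tcp_pos: [0.6217, -0.0354, 0.064]
tcp_rot: [179.9, -0.1, -19.1]
contact_force: [-1.2, -13.3, 1.1]
opening: 0.0125
```

```bash
python3 st.py
```

```text
{'joints': array([ -6.002,  36.62 , 102.667,  -0.118,  40.65 , 103.171]), 'tcp_pos': array([ 0.622, -0.035,  0.064]), 'tcp_rot': array([ 1.7994e+02, -7.8000e-02, -1.9084e+01]), 'contact_force': array([ -1.233, -13.326,   1.053]), 'torque': array([-2.323,  0.168,  0.131]), 'opening': np.float64(0.013)}
```

Request:
move_arm:
  series:
    - [[0,0.4,0],[0,0,0.05],1]
    - [[0,0,0],[0,0,0.04],1]
    - [[0,0,0],[0,0,0.03],1]
    - [[0,0,0],[0,0,0],1]

```text
clock: 19.47
tcp_pos: [0.6216, -0.0357, 0.0641]
tcp_rot: [180.0, -0.1, -25.8]
contact_force: [-0.7, -12.4, 1.2]
opening: 0.0125
```

```bash
python3 st.py
```

```text
{'joints': array([-6.03600e+00,  3.66130e+01,  1.02679e+02, -1.08000e-01,
        4.06410e+01,  1.09886e+02]), 'tcp_pos': array([ 0.622, -0.036,  0.064]), 'tcp_rot': array([ 1.79956e+02, -8.60000e-02, -2.58390e+01]), 'contact_force': array([ -0.725, -12.351,   1.208]), 'torque': array([-1.996,  0.101,  0.101]), 'opening': np.float64(0.012)}
```

Request:
move_arm:
  series:
    - [[0,0.2,0],[0,0,0.025],1]
    - [[0,0,0],[0,0,0.025],1]
    - [[0,0,0],[0,0,0],1]

```text
clock: 19.72
tcp_pos: [0.6216, -0.0358, 0.0641]
tcp_rot: [180.0, -0.1, -28.7]
contact_force: [-0.4, -9.9, -0.1]
opening: 0.0128
```

```bash
python3 st.py
```

```text
{'joints': array([-6.05000e+00,  3.66080e+01,  1.02691e+02, -1.01000e-01,
        4.06330e+01,  1.12704e+02]), 'tcp_pos': array([ 0.622, -0.036,  0.064]), 'tcp_rot': array([ 1.79965e+02, -8.80000e-02, -2.86770e+01]), 'contact_force': array([-0.381, -9.908, -0.065]), 'torque': array([-1.891,  0.065,  0.108]), 'opening': np.float64(0.013)}
```

Request:
move_arm:
  series:
    - [[0,0,0],[0,0,0.03],1]
    - [[0,0,0],[0,0,0.03],1]
    - [[0,0,0],[0,0,0],1]

```text
clock: 19.97
tcp_pos: [0.6216, -0.0358, 0.0641]
tcp_rot: [180.0, -0.1, -32.1]
contact_force: [0.0, -10.3, 0.4]
opening: 0.0126
```

```bash
python3 st.py
```

```text
{'joints': array([-6.04400e+00,  3.66080e+01,  1.02688e+02, -1.14000e-01,
        4.06320e+01,  1.16143e+02]), 'tcp_pos': array([ 0.622, -0.036,  0.064]), 'tcp_rot': array([ 1.79965e+02, -9.70000e-02, -3.21010e+01]), 'contact_force': array([  0.031, -10.347,   0.385]), 'torque': array([-1.912,  0.043,  0.678]), 'opening': np.float64(0.013)}
```

Request:
move_arm:
  series:
    - [[0,0,0],[0,0,0],0.8]
    - [[0,0,0],[0,0,0],0.6]
    - [[0,0,0],[0,0,0],0.6]
    - [[0,0,-5],[0,0,0],0.6]
    - [[0,0,-15],[0,0,0],0.6]

```text
clock: 20.38
tcp_pos: [0.6198, -0.0343, 0.0822]
tcp_rot: [179.9, 0.2, -32.0]
contact_force: [-0.8, -0.4, -0.8]
opening: 0.034
```

Request:
move_arm:
  series:
    - [[0,0,-25],[0,0,0],0.6]
    - [[0,0,-35],[0,0,0],0.6]
    - [[0,0,-40],[0,0,0],0.6]
    - [[0,0,-30],[0,0,0],0.6]
    - [[0,0,-15],[0,0,0],0.6]

```text
clock: 20.8
tcp_pos: [0.6226, -0.0346, 0.2333]
tcp_rot: [-179.9, -0.3, -32.0]
contact_force: [0.3, 0.0, 1.0]
opening: 0.034
```

```bash
python3 st.py; python3 - <<'E'
from h import *
p,d,i=cap('wrist','w14')
crop('w14',0,0,512,384,1.5,'w14b')
p,d,i=cap('scene','s14')
crop('s14',205,170,325,280,6,'s14b')
p,d,i=cap('top','t14')
E
```

```text
{'joints': array([-5.97300e+00,  2.49860e+01,  9.50970e+01,  9.00000e-03,
        5.96220e+01,  1.16052e+02]), 'tcp_pos': array([ 0.623, -0.035,  0.233]), 'tcp_rot': array([-179.864,   -0.262,  -32.03 ]), 'contact_force': array([0.264, 0.05 , 0.95 ]), 'torque': array([ 0.024, -0.041, -0.019]), 'opening': np.float64(0.034)}
```

View pics/w14b.png

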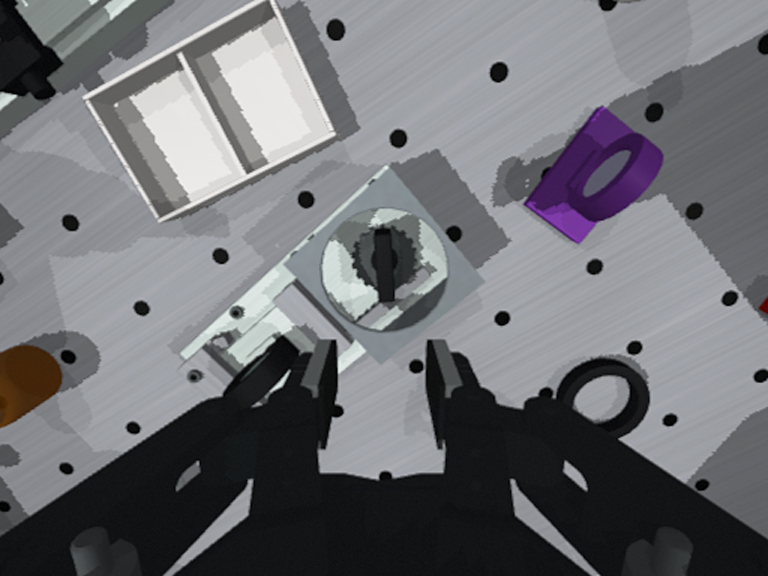

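View pics/s14b.png

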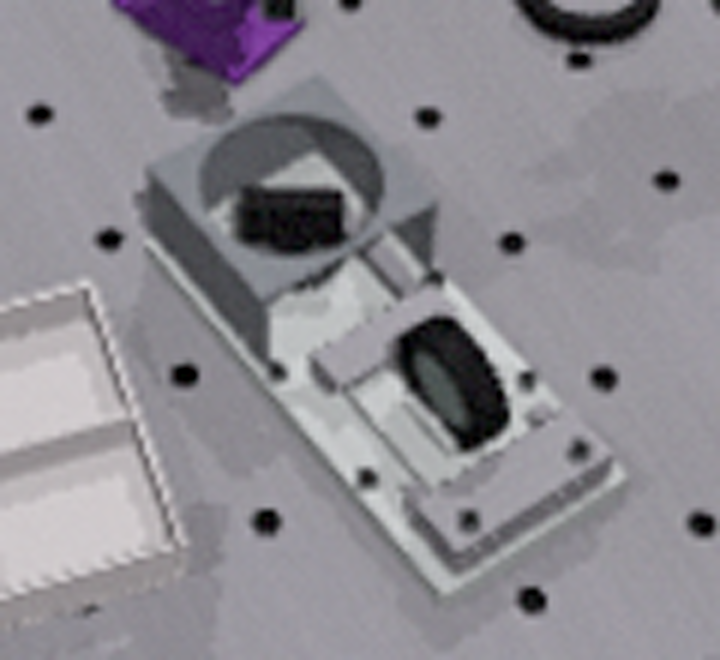

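Request:
move_arm:
  series:
    - [[0,0,0],[0,0,-0.1],0.6]
    - [[0,0,0],[0,0,-0.12],0.6]
    - [[0,0,0],[0,0,-0.12],0.6]
    - [[0,0,0],[0,0,-0.12],0.6]
    - [[0,0,0],[0,0,-0.12],0.6]

```text
clock: 21.37
tcp_pos: [0.6202, -0.0345, 0.2269]
tcp_rot: [-180.0, 0.1, 1.5]
contact_force: [0.3, 0.6, 0.2]
opening: 0.0339
```

Request:
move_arm:
  series:
    - [[0,0,0],[0,0,-0.12],0.6]
    - [[0,0,0],[0,0,-0.12],0.6]
    - [[0,0,0],[0,0,-0.12],0.6]
    - [[0,0,0],[0,0,-0.12],0.6]
    - [[0,0,0],[0,0,-0.12],0.6]

```text
clock: 21.78
tcp_pos: [0.6202, -0.0345, 0.2268]
tcp_rot: [-179.9, 0.1, 35.9]
contact_force: [0.0, 0.5, 1.1]
opening: 0.0337
```

Request:
move_arm:
  series:
    - [[0,0,0],[0,0,-0.12],0.6]
    - [[0,0,0],[0,0,-0.05],0.6]
    - [[0,0,0],[0,0,0],0.6]
    - [[0,0,0],[0,0,0],0.6]

```text
clock: 22.12
tcp_pos: [0.6205, -0.0345, 0.2273]
tcp_rot: [-179.9, 0.1, 45.2]
contact_force: [-1.0, 0.3, 0.0]
opening: 0.0341
```

```bash
python3 st.py; python3 - <<'E'
from h import *
p,d,i=cap('wrist','w15')
crop('w15',60,0,320,260,3,'w15b')
E
```

```text
{'joints': array([-5.9800e+00,  2.5360e+01,  9.5400e+01,  3.0000e-03,  5.9348e+01,
        3.8827e+01]), 'tcp_pos': array([ 0.62 , -0.035,  0.227]), 'tcp_rot': array([-1.79914e+02,  6.50000e-02,  4.51920e+01]), 'contact_force': array([-1.045,  0.258,  0.   ]), 'torque': array([ 0.028, -0.018, -0.017]), 'opening': np.float64(0.034)}
```

View pics/w15b.png

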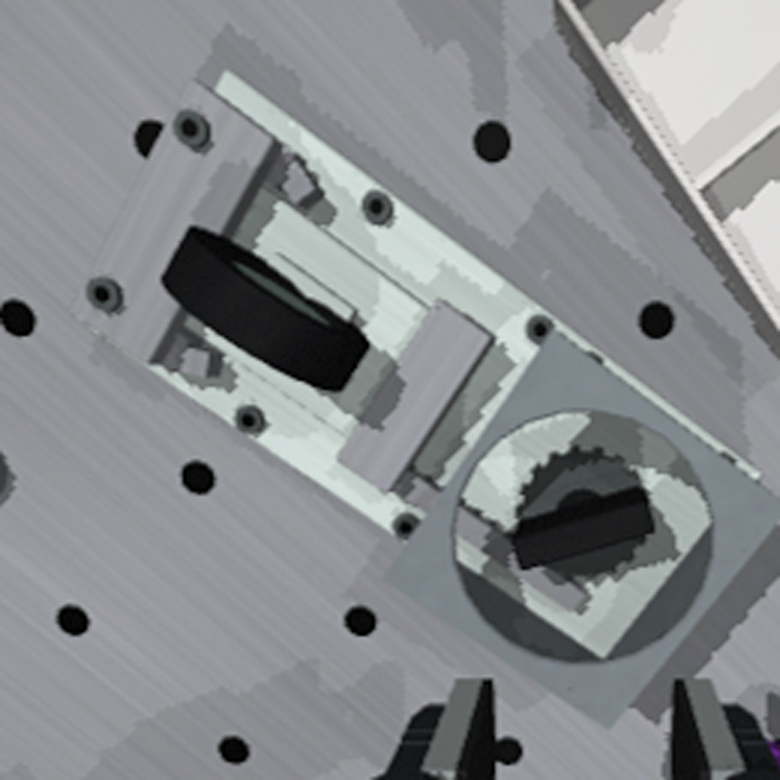

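View pics/t14.png

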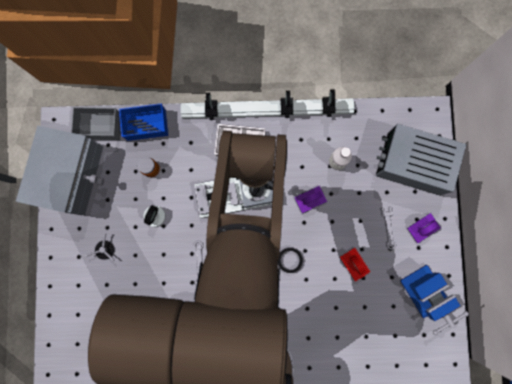

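```bash
python3 - <<'E'
from h import *
i=load('w15')[2]
a=lambda x,y:(60+x/3-.5,y/3-.5)
yd=np.array([-.1633,.9866]); xd=np.array([.9866,.1633]); seat=np.array([.6002,.1047])
def m(n,q,z): r=ray(i,*a(*q),z); l=(r[:2]-seat); print(n,(l@xd*1e3).round(1),(l@yd*1e3).round(1)); return r
m('lip',(438,298),.0435);m('lip',(340,458),.0435);m('lip',(390,378),.0435)
m('ov',(283,143),.046);m('ov',(235,222),.046)
A=m('bar',(512,538),.070);B=m('bar',(642,489),.070); C=m('bar',(520,570),.07); D=m('bar',(655,530),.07)
for u,v in((A,B),(C,D)): d=v-u;print('bar ang',np.degrees(np.arctan2(d[1],d[0])))
# cell top rim points, far and near ends at z
m('cell near L',(368,345),.065);m('cell far',(190,228),.085)
P,p=cloud('w15'); 
for q in [(265,305),(230,280),(300,330)]:
    u,v=a(*q); r=P[int(round(v)),int(round(u))]; l=r[:2]-seat; print('celltop',(l@xd*1e3).round(1),(l@yd*1e3).round(1),r[2].round(4))
E
```

```text
lip 37.0 -42.7
lip -38.5 -43.9
lip 0.5 -43.6
ov 49.1 32.1
ov 15.3 33.4
bar -18.6 -118.3
bar 26.2 -147.6
bar -27.3 -128.1
bar 16.4 -161.3
bar ang -23.822537414965797
bar ang -27.79584038439422
cell near L 9.4 -34.4
cell far 9.8 28.8
celltop 5.9 -8.0 0.0987
celltop 5.9 4.3 0.1007
celltop 4.5 -20.1 0.0932
```

```bash
python3 - <<'E'
from h import *
crop('w14',190,120,330,240,5.5,'w14c')
E
```

```text
(no output)
```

View pics/w14c.png

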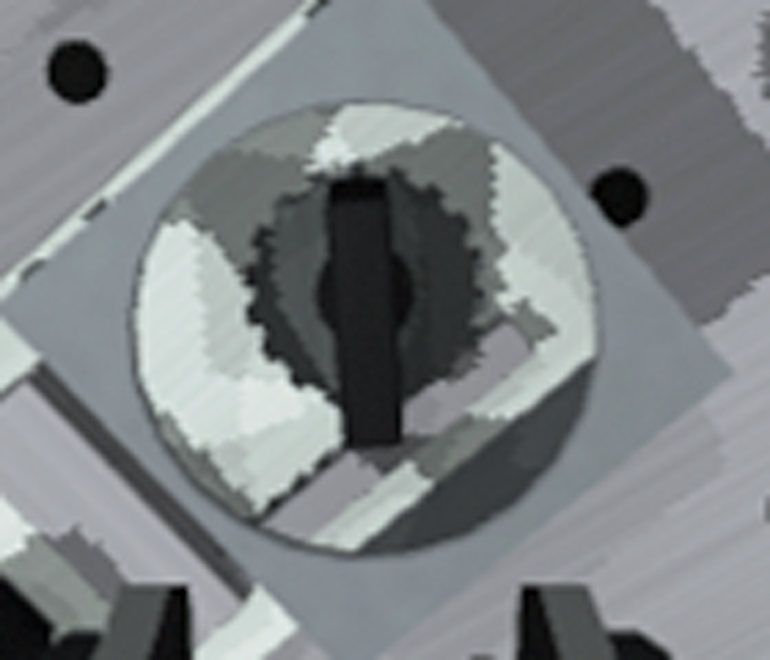

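```bash
python3 - <<'E'
from h import *
i=load('w14')[2]
a=lambda x,y:(190+x/5.5-.5,120+y/5.5-.5)
k=np.array([ray(i,*a(*q),.070) for q in [(329,198),(389,198),(402,443),(346,443)]])
for A,B in((0,3),(1,2)): d=k[A]-k[B];print(np.degrees(np.arctan2(d[1],d[0])),np.linalg.norm(d))
E
```

```text
-28.328147736016465 0.054136754431933956
-28.62285033067965 0.05411163078414256
```

The bar has turned 75.5° (1.32 rad) from open to shut, and the jaw lip laps the foot. The arm is clear of everything, so I'm handing in.

```bash
python3 -c "
from plant import ticket
print(ticket.job_done())"
```

```text
the job is handed in; nothing more can be done
None
```

I clamped the lens mount in the fixture and handed the job in at about 22 s of the 64 s allowed. No verdict is reported.

**What I did:**
- I reached through the guard opening with the gripper partly closed and turned the knob anticlockwise to its stop. Torque rose there, and the jaw lip measured about 79 mm from seat against the 78 mm given for open.
- I moved the mount to the bed between the open jaw and the overhang, then slid its foot into the pocket until the force began to rise.
- I released the mount, turned the knob clockwise until torque rose to 0.68 N m, released it and raised the arm clear.

**Last checks:**
- **Knob:** the bar turned 75.5° (1.32 rad) between stops, against 1.3 rad given.
- **Jaw and mount:** the pictures show the mount upright, its foot under the overhang and the jaw lip over the other end.
- **Forces:** wrist readings taken between moves stayed under about 16 N, and nothing suggested the guard or the mount was knocked.
- **Bystanders:** I did not measure them again. They looked unmoved in the last top view, though the arm hid part of it.

**Disagreements:** the last picture puts the overhang 33 mm from seat instead of 36. Its overhang-to-lip distance is about 76.5 mm instead of 78. I took both as calibration and pixel-reading error. The contact at the pocket's back wall was a gradual force rise, not a sharp stop, so the foot should be within about 1 mm of home.

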